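# Reset the painting place: jars into their holders, brush into its clips

## Task

Get this painting place ready for the next guest: stand each of the three paint jars upright in the non-tip holder of its own colour, setting it down rather than dropping it, and press the green brush by its handle down into the two spring clips of the brush rail until it has snapped fully home in both, about midway along its straight handle. Do not knock over any jar, and leave the ceramic rabbit and the glass rinse jar where they stand.

Things in the scene. Friction and masses are not known exactly. Their poses are not given: they have to be found in the camera images.
- jar_teal_mid (a point): closed paint jar of teal (blue-green) paint: upright cylinder, 50 mm diameter, 68 mm tall, black screw lid with a round dab of teal paint on top, white label round the side, about 140 g, loose on the table. The point is its centre, 34 mm above its underside; z is its upright axis
- jar_ochre_mid (a point): closed paint jar of ochre yellow paint: upright cylinder, 50 mm diameter, 68 mm tall, black screw lid with a round dab of ochre paint on top, white label round the side, about 140 g, loose on the table. The point is its centre, 34 mm above its underside; z is its upright axis
- jar_coral_mid (a point): closed paint jar of coral red paint: upright cylinder, 50 mm diameter, 68 mm tall, black screw lid with a round dab of coral paint on top, white label round the side, about 140 g, loose on the table. The point is its centre, 34 mm above its underside; z is its upright axis
- holder_teal: teal (blue-green) non-tip jar holder, fixed on the table: flat round foot of 100 mm diameter and 4 mm thickness, on it a round rim of 74 mm inner diameter at the top, whose upper edge is 12 mm above the table. A jar stands inside the rim on the foot, its underside 4 mm above the table. Origin: centre of its underside, on the table; z up
- holder_ochre: ochre yellow non-tip jar holder, fixed on the table: flat round foot of 100 mm diameter and 4 mm thickness, on it a round rim of 74 mm inner diameter at the top, whose upper edge is 12 mm above the table. A jar stands inside the rim on the foot, its underside 4 mm above the table. Origin: centre of its underside, on the table; z up
- holder_coral: coral red non-tip jar holder, fixed on the table: flat round foot of 100 mm diameter and 4 mm thickness, on it a round rim of 74 mm inner diameter at the top, whose upper edge is 12 mm above the table. A jar stands inside the rim on the foot, its underside 4 mm above the table. Origin: centre of its underside, on the table; z up
- brush_mid (a point): flat paint brush with green handle, lying flat and loose on the table, about 60 g. The point is on the handle's axis, mid-way along its straight round part (16 mm diameter, 124 mm long); +x runs along the brush towards the bristles: steel ferrule (34 mm wide, 16 mm thick) from 62 to 90 mm, bristles to 126 mm; the handle's tip is at -78 mm. z is up as it lies
- rail_seat (a point): fixed brush rail: aluminium bar along x, 200 x 50 mm, top 12 mm above table, with 2 upward-opening steel spring clips (14 mm long) on black posts at x = -40 and +40 mm. Point: mid-handle axis when home, 40 mm above table; handle rests in hard shallow V seats. Jaws narrow to 11 mm at +7 mm (9 N down snaps both clips), lips 27 mm apart at +19 mm. Bristles to either end; fingers fit between clips
- rabbit: bystander: loose white ceramic rabbit figure, about 60 mm wide and 102 mm tall. Origin: centre of its underside
- rinse_jar: bystander: loose empty clear glass rinse jar, open at the top, 72 mm diameter, 85 mm tall. Origin: centre of its underside

How it is judged (in metres and radians):
At the end, for the whole second after the job is handed in: Each jar upright (0.08 rad) on the foot of its own colour's holder, centre within 14 mm of the holder's and 35 to 41 mm high. Brush handle's middle within 15 mm along the rail, 4 mm across and 3 mm in height of the seat point, parallel within 0.07 rad. All released, at rest (horizontal distance between jar_teal_mid and holder_teal below 0.014 m and height (world z) of jar_teal_mid between 0.035 and 0.041 m and angle between each of jar_teal_mid, jar_ochre_mid, jar_coral_mid's own z axis and vertical below 0.08 rad and linear speed of each of jar_teal, jar_ochre, jar_coral, brush below 0.02 m/s and horizontal distance between jar_ochre_mid and holder_ochre below 0.014 m and height (world z) of jar_ochre_mid between 0.035 and 0.041 m and horizontal distance between jar_coral_mid and holder_coral below 0.014 m and height (world z) of jar_coral_mid between 0.035 and 0.041 m and x of brush_mid in the frame of rail_seat between -0.015 and 0.015 m and y of brush_mid in the frame of rail_seat between -0.004 and 0.004 m and z of brush_mid in the frame of rail_seat between -0.003 and 0.003 m and angle between the x axis of brush_mid and the x axis of rail_seat, either way round below 0.07 rad); the robot touches nothing.
It fails at once if a paint jar is tipped over (more than 0.6 rad) (angle between any of jar_teal_mid, jar_ochre_mid, jar_coral_mid's own z axis and vertical above 0.6 rad).
It fails at once if a paint jar is dropped (falls free by more than about 2 cm) ((linear speed of jar_teal above 0.65 m/s and contact force between the fingers and jar_teal below 0.1 N) or (linear speed of jar_ochre above 0.65 m/s and contact force between the fingers and jar_ochre below 0.1 N) or (linear speed of jar_coral above 0.65 m/s and contact force between the fingers and jar_coral below 0.1 N)).
It fails at once if the rabbit figure is pushed more than 3 cm from its place or tipped over (distance of rabbit from where it was at the start of the episode above 0.03 m or angle between rabbit's own z axis and vertical above 0.5 rad).
It fails at once if the rinse jar is pushed more than 3 cm from its place or tipped over (distance of rinse_jar from where it was at the start of the episode above 0.03 m or angle between rinse_jar's own z axis and vertical above 0.5 rad).
It also fails if it takes over 106 s, if anything falls off the work surface, if the arm or the gripper's body presses on something with over 40 N, if the wrist force passes 120 N, or if a joint passes its speed limit or range.

## Robot

A 6-joint arm with a two-finger parallel gripper is mounted at the origin on the work surface. World frame = base frame: x ahead of the robot, y to its left, z up, the work surface at z = 0. Lengths are in mm, angles in degrees, forces in N, time in s.
With the tool pointing down it reaches from about 375 to 900 mm from the base axis. Payload 3.1 kg.
Tool frame: the origin (TCP) lies at the very end of the fingers, on their centre line; the grasp point (between the pads) lies 19 mm behind it; z points along the fingers, y is the line along which they close (so a half turn about z gives the same grasp; the last joint's range is limited). The gripper opens to 87 mm and grips with 3 to 60 N. Pads are 19 mm wide; open, the fingers measure 117 mm over their backs; the gripper's body (75 mm by 190 mm) begins 51 mm behind the grasp point.
Start: joints at [-86.03, 30.224, 82.088, -0, 67.689, -10.227], TCP at [153.32, -605.879, 198.748] pointing down, gripper open.
Joint ranges: [-176.69, 176.69], [-43.24, 126.21], [12.49, 139.97], [-82, 262], [0, 151.66], [-163.58, 163.58]. Speed limits (degrees/s): [159.86, 159.86, 180, 180, 180, 180].

## Interface

Orientations are given as a 3x3 rotation matrix whose columns are the frame's x, y, z axes.
In Python, from plant import * gives the robot as it stands. The module is installed in compiled form; this text tells all that it offers.
- The arm moves only by the shell command python3 -m handwheel 'ROWS' [FORCE]. ROWS is JSON, a list of rows, each an object with "delta_pos": the shift along the world's x, y, z in cm, a list of three; "delta_rot": the turn, a rotation vector about the world's x, y, z in degrees, a list of three; "gripper": the closure, from -1 (fully open) to 1 (shut). In form: [{"delta_pos": [dx, dy, dz], "delta_rot": [rx, ry, rz], "gripper": gripper}, ...]. A call has 1 to 5 rows; each row is the pose to reach, as a shift and turn from the pose commanded when the call began; what a row does not reach only later rows make up. A row lasts 1/10 s, in which the tool goes at most 50 mm and 8.59 degrees, less where a joint would pass 70% of its speed; a pose out of reach is approached as far as the arm can. A call with a gripper value outside its range is refused whole. The fingers move at their own pace and stop on an object; FORCE is the grip in N (left out, the last holds). Time passes only in rows, so rows that repeat a pose let the fingers close. It gives the time, the measured TCP pose, the force, the opening and the grip force at its end, in the units of the state.
- sense(): the state, without advancing time (a new reading comes with each control period).
- snapshot(name): name is "scene" or "side" or "wrist"; returns (picture, depth): 384x512x3 uint8, blue, green, red; 384x512 float32, mm along the optical axis (not along the pixel's ray), 0 where there is no reading.
- calibration(name): a dict with "mtx" (3x3 intrinsics, pixels), "R" (3x3) and "t" (3): a world point X has camera coordinates R X + t; the wrist camera has in their place "T_tool_cam" (4x4, takes a point from camera to tool coordinates, whose origin is the TCP and whose axes are the flange's). Camera axes: x right, y down, z forward; pixel columns grow to the right and rows downward; lengths in mm; the calibration is good to about 2 mm. A picture is of the moment at which its call begins: read the wrist's pose just before it. calibration takes no time and is no camera call.
- sign_off(): hands the job in; it is judged then, once.
The state is a dict: "clock": time; "joint_pos": joint angles; "joint_vel": joint speeds; "effort": joint torques, N m; "tool_pos": TCP position; "tool_rot": TCP orientation; "wrist_force": force on the tool from outside, world axes, zero at the start; "moment": the same for the moment, N m; "finger_gap": opening from 0.0 (shut) to 1.0 (fully open); "finger_force": force on a finger pad.
Only numpy, scipy, OpenCV 4.12 (cv2) and the standard library are available. Lean on these libraries where they do the work, as an engineer would, in place of code of your own. Each camera call takes 0.05 s, during which the arm holds its last target. There are 200 camera calls.

## Working session

There is one attempt and no reset: what is moved stays moved. The work goes in short steps, Python scripts to look and compute and a shell command to move; the robot and the scene stay as the last step left them, time stands still between calls to the robot, and variables do not carry over. Pictures are saved under pics/ and viewed, at most 14 in all, crops included, and the job is handed in when it is done.

```bash
mkdir -p pics
cat > h.py <<'E'
from plant import *
import numpy as np, cv2
def cam(name):
    s=sense(); im,d=snapshot(name); c=calibration(name); K=np.array(c["mtx"])
    if "R" in c: R=np.array(c["R"]); t=np.array(c["t"]).ravel()
    else:
        T=np.eye(4);T[:3,:3]=s["tool_rot"];T[:3,3]=s["tool_pos"]
        M=np.linalg.inv(T@np.array(c["T_tool_cam"])); R,t=M[:3,:3],M[:3,3]
    return im,d,K,R,t
def ray(uv,z,K,R,t):
    "pixels (n,2) onto plane z"
    uv=np.atleast_2d(uv).astype(float)
    r=(R.T@np.linalg.inv(K)@np.c_[uv,np.ones(len(uv))].T).T
    o=-R.T@t
    return o+r*((z-o[2])/r[:,2])[:,None]
def cloud(d,K,R,t):
    v,u=np.indices(d.shape); p=np.stack([(u-K[0,2])/K[0,0]*d,(v-K[1,2])/K[1,1]*d,d],-1)
    return (p-t)@R
E
python3 - <<'E'
from h import *
s=sense();print(s)
for n in("scene","side"):
    im,d,K,R,t=cam(n);cv2.imwrite(f"pics/{n}0.png",im);np.savez(f"{n}0.npz",im=im,d=d,K=K,R=R,t=t)
    print(n,-R.T@t,R[2],K[0,0],(d>0).mean())
print(calibration("wrist"))
E
```

```text
{'clock': 0.0, 'joint_pos': array([-8.60300346e+01,  3.02797280e+01,  8.21573822e+01, -2.03403874e-03,
        6.76890873e+01, -1.02277214e+01]), 'joint_vel': array([-0.10548564,  0.03119205,  0.00846519,  0.07168388,  0.02561151,
       -0.02103221]), 'effort': array([-9.69896359e-05, -4.40046251e+01, -1.76591706e+01,  6.32063462e-02,
        5.84405672e-02, -1.72386826e-04]), 'tool_pos': array([ 153.25004159, -605.09876625,  197.75800033]), 'tool_rot': array([[ 9.69451972e-01,  2.45281145e-01, -1.85255332e-04],
       [ 2.45280953e-01, -9.69449553e-01,  2.19500272e-03],
       [ 3.58797083e-04, -2.17338932e-03, -9.99997574e-01]]), 'wrist_force': array([-0.0189336 , -0.39515596, -0.30187244]), 'moment': array([-0.06307811,  0.0256138 , -0.00522145]), 'finger_force': 0.0, 'finger_gap': 0.9995135527332557}
scene [1402.78092616 -609.82936819  920.20818122] [-0.61626717  0.41379021 -0.67006898] 452.8067687565991 0.9958852132161459
side [-200.99452713  832.69329261  762.48560054] [ 0.56077663 -0.65746084 -0.50326416] 456.8792218546353 0.9876861572265625
{'mtx': array([[288.81274322,   0.        , 258.81426997],
       [  0.        , 288.81274322, 196.88250906],
       [  0.        ,   0.        ,   1.        ]]), 'T_tool_cam': array([[-4.07413736e-04, -9.60112591e-01, -2.79613387e-01,
         7.57640195e+01],
       [ 9.99999838e-01, -5.02211397e-04,  2.67389972e-04,
         8.26859100e-01],
       [-3.97149509e-04, -2.79613233e-01,  9.60112640e-01,
        -1.86668536e+02],
       [ 0.00000000e+00,  0.00000000e+00,  0.00000000e+00,
         1.00000000e+00]])}
```

View pics/scene0.png

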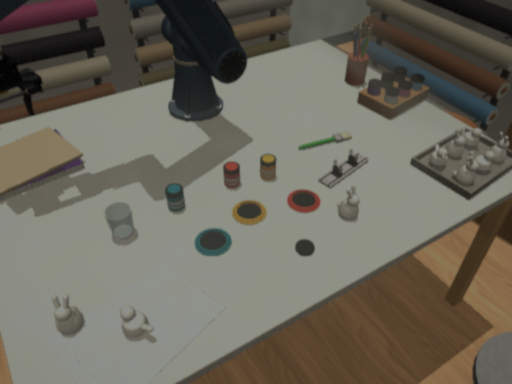

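View pics/side0.png

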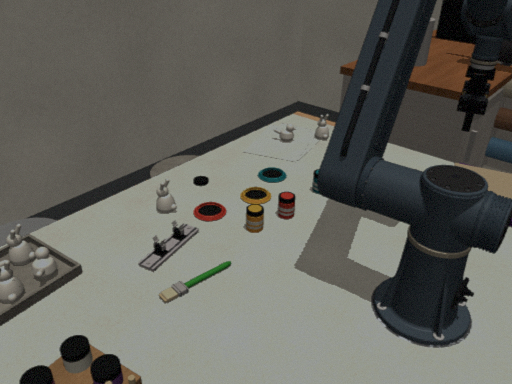

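The scene view shows the jars' lids at about (174,188) teal, (232,167) coral and (268,159) ochre. The holders are at (213,241) teal, (249,211) ochre and (304,200) coral, the rail at (344,168), the brush at (325,142), the rabbit at (349,205) and the rinse jar at (120,220). The side view agrees. Next I measure these with colour masks and rays.

```bash
cat > m.py <<'E'
from h import *
for n in("scene","side"):
    f=np.load(n+"0.npz");im,d,K,R,t=[f[k] for k in("im","d","K","R","t")]
    P=cloud(d,K,R,t);X,Y,Z=P[...,0],P[...,1],P[...,2]
    hsv=cv2.cvtColor(im,cv2.COLOR_BGR2HSV);H,S,V=cv2.split(hsv)
    tab=(X>250)&(X<950)&(Y>-450)&(Y<450)&(d>0)
    print(n,"table z",np.median(Z[tab]))
    for c,lo,hi in(("teal",82,105),("ochre",15,30),("red",0,9),("red2",172,180),("green",45,75)):
        m=(tab&(H>=lo)&(H<=hi)&(S>110)&(V>50)).astype(np.uint8)
        k,l,st,ce=cv2.connectedComponentsWithStats(m)
        for i in range(1,k):
            if st[i,4]>12:
                q=P[l==i]; e=cv2.fitEllipse(np.argwhere(l==i)[:,::-1].astype(np.float32)) if st[i,4]>5 else None
                print(c,st[i],"px",ce[i].round(1),"P",np.median(q,0).round(),"zr",np.percentile(q[:,2],[5,95]).round(), "mid",((q.max(0)+q.min(0))/2).round())
    m=(tab&(Z>30)&(Z<130)).astype(np.uint8)
    k,l,st,ce=cv2.connectedComponentsWithStats(m)
    for i in range(1,k):
        if st[i,4]>25:
            q=P[l==i];top=q[q[:,2]>q[:,2].max()-8]
            print("obj",st[i,4],ce[i].round(),"P",q.mean(0).round(),q.min(0).round(),q.max(0).round(),"top",top.mean(0).round())
E
python3 m.py
```

```text
scene table z 1.1350381612765
teal [168 185  12   8  70] px [173.5 188.3] P [ 469. -292.   70.] zr [67. 72.] mid [ 471. -293.   69.]
ochre [262 155  13   8  79] px [267.8 158.4] P [493.   9.  70.] zr [67. 73.] mid [492.  10.  70.]
ochre [262 166  13   5  36] px [268.2 167.8] P [512.  -0.  48.] zr [42. 54.] mid [507.   3.  47.]
ochre [233 201  33  23 311] px [248.9 213.4] P [ 621. -136.    7.] zr [ 3. 14.] mid [ 605. -127.    8.]
ochre [  190   286   225    98 10770] px [321.  347.2] P [ 750.  135. -748.] zr [-755. -741.] mid [ 780.   29. -748.]
red [225 162  13   9  88] px [231. 166.] P [ 467. -105.   69.] zr [66. 73.] mid [ 467. -104.   70.]
red [226 174  12   4  23] px [231.2 175.9] P [ 486. -118.   48.] zr [42. 51.] mid [ 481. -111.   46.]
red [288 191  32  21 283] px [303.3 202.3] P [664.  23.   8.] zr [ 3. 15.] mid [649.  34.   9.]
green [301 138  33  10  66] px [317.2 142.6] P [448. 241.  14.] zr [10. 18.] mid [448. 243.  14.]
obj 76 [353. 156.] P [593. 269.  43.] [575. 258.  30.] [611. 282.  61.] top [589. 270.  57.]
obj 279 [268. 163.] P [500.   5.  58.] [466. -17.  30.] [519
[... 1527 characters left out ...]
 mid [457. -97.  11.]
green [185 262  46  25 255] px [207.2 274.1] P [439. 248.  14.] zr [ 8. 18.] mid [439. 243.  14.]
obj 68 [315. 177.] P [ 479. -277.   55.] [ 467. -305.   31.] [ 492. -266.   72.] top [ 482. -284.   69.]
obj 300 [164. 194.] P [752. 118.  59.] [731.  89.  30.] [779. 139. 105.] top [752. 111. 100.]
obj 303 [286. 201.] P [458. -96.  57.] [ 437. -130.   30.] [488. -79.  73.] top [ 464. -102.   69.]
obj 334 [254. 214.] P [484.  18.  57.] [465. -15.  31.] [516.  37.  73.] top [489.  12.  69.]
obj 105 [177. 228.] P [609. 192.  44.] [592. 180.  31.] [625. 202.  61.] top [613. 192.  57.]
obj 124 [158. 244.] P [592. 270.  43.] [575. 257.  30.] [610. 281.  61.] top [596. 270.  58.]
```

Both views agree to a few mm, with lids at 70 and clip lips at 58. Jars are at teal (470,-293), coral (467,-105) and ochre (491,10). The clips are 80 mm apart as they should be. I'll move over the middle and look from the wrist.

```bash
python3 -m handwheel '[{"delta_pos":[3,3.9,0.7],"delta_rot":[0,0,0],"gripper":-1},{"delta_pos":[6,7.8,1.4],"delta_rot":[0,0,0],"gripper":-1},{"delta_pos":[9,11.7,2.1],"delta_rot":[0,0,0],"gripper":-1},{"delta_pos":[12,15.6,2.8],"delta_rot":[0,0,0],"gripper":-1},{"delta_pos":[15,19.5,3.5],"delta_rot":[0,0,0],"gripper":-1}]' 40
python3 -m handwheel '[{"delta_pos":[3,3.9,0.7],"delta_rot":[0,0,0],"gripper":-1},{"delta_pos":[6,7.8,1.4],"delta_rot":[0,0,0],"gripper":-1},{"delta_pos":[9,11.7,2.1],"delta_rot":[0,0,0],"gripper":-1},{"delta_pos":[12,15.6,2.8],"delta_rot":[0,0,0],"gripper":-1},{"delta_pos":[15,19.5,3.5],"delta_rot":[0,0,0],"gripper":-1}]' 
python3 -m handwheel '[{"delta_pos":[3,3.9,0.7],"delta_rot":[0,0,0],"gripper":-1},{"delta_pos":[6,7.8,1.4],"delta_rot":[0,0,0],"gripper":-1},{"delta_pos":[9,11.7,2.1],"delta_rot":[0,0,0],"gripper":-1},{"delta_pos":[12,15.6,2.8],"delta_rot":[0,0,0],"gripper":-1},{"delta_pos":[12,15.6,2.8],"delta_rot":[0,0,0],"gripper":-1}]' 
python3 -m handwheel '[{"delta_pos":[0,0,0],"delta_rot":[0,0,0],"gripper":-1},{"delta_pos":[0,0,0],"delta_rot":[0,0,0],"gripper":-1}]'
python3 - <<'E'
from h import *
im,d,K,R,t=cam("wrist");cv2.imwrite("pics/w1.png",im);np.savez("w1.npz",im=im,d=d,K=K,R=R,t=t)
s=sense();print(s["tool_pos"],s["joint_pos"])
E
```

```text
clock: 0.6
tool_pos: [304.0, -408.9, 233.6]
tool_rot: [[0.97, 0.245, -0.0], [0.245, -0.97, 0.001], [0.0, -0.001, -1.0]]
wrist_force: [0.6, -0.4, -0.3]
finger_gap: 1.0
finger_force: 0.0
clock: 1.1
tool_pos: [454.0, -213.9, 268.8]
tool_rot: [[0.969, 0.245, -0.0], [0.245, -0.969, 0.0], [-0.0, -0.0, -1.0]]
wrist_force: [1.1, -1.1, 0.7]
finger_gap: 1.005
finger_force: 0.0
clock: 1.6
tool_pos: [576.6, -55.0, 297.3]
tool_rot: [[0.968, 0.252, 0.004], [0.252, -0.968, 0.002], [0.004, -0.001, -1.0]]
wrist_force: [0.5, -0.1, -0.2]
finger_gap: 1.0
finger_force: 0.0
clock: 1.8
tool_pos: [572.2, -60.5, 296.0]
tool_rot: [[0.97, 0.245, -0.002], [0.245, -0.97, -0.0], [-0.002, -0.0, -1.0]]
wrist_force: [-0.3, -0.1, -0.1]
finger_gap: 1.001
finger_force: 0.0
[572.18562618 -60.89787593 296.14710928] [-1.71808086e+01  2.07972047e+01  8.20725400e+01 -2.91991831e-02
  7.72312468e+01  5.87180158e+01]
```

View pics/w1.png

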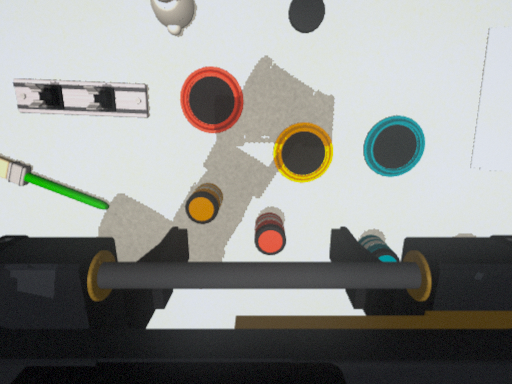

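The wrist view shows the holders at (212,100) coral, (303,152) ochre and (394,146) teal. The lids are at (202,207) ochre, (270,239) coral and (387,260) teal, the last partly hidden. The rail runs from (15,95) to (148,100), the brush from (0,165) to (107,207), and the rabbit is at (175,10).

```bash
cat > m2.py <<'E'
from h import *
f=np.load("w1.npz");im,d,K,R,t=[f[k] for k in("im","d","K","R","t")]
P=cloud(d,K,R,t);Z=P[...,2]
print("table",np.median(Z[50:200]))
H,S,V=cv2.split(cv2.cvtColor(im,cv2.COLOR_BGR2HSV))
def comps(m,amin=60):
    k,l,st,ce=cv2.connectedComponentsWithStats(m.astype(np.uint8))
    return [(l==i) for i in range(1,k) if st[i,4]>amin]
for c,lo,hi in(("teal",82,105),("ochre",12,32),("red",0,9),("green",45,75)):
    for m in comps((H>=lo)&(H<=hi)&(S>100)&(V>50)&(np.indices(H.shape)[0]<270)):
        cs,_=cv2.findContours(m.astype(np.uint8),cv2.RETR_EXTERNAL,cv2.CHAIN_APPROX_NONE)
        cn=max(cs,key=len)[:,0]
        z=np.median(Z[m]); zz=68 if z>50 else (4 if c!="green" else 8)
        w=ray(cn,zz,K,R,t)[:,:2].astype(np.float32)
        (x,y),r=cv2.minEnclosingCircle(w)
        e=cv2.fitEllipse(w)
        print(c,m.sum(),"depth z",z.round(1),"fit",np.round(e,1) if 0 else [np.round(a,1) for a in e],"encl",round(x,1),round(y,1),round(r,1),"cloud",np.median(P[m],0).round(1))
        if c=="green":
            rr=cv2.minAreaRect(w);print("brush handle rect",rr,cv2.boxPoints(rr).round(1).tolist())
# clips: tall things around the rail
m=(Z>45)&(Z<66)&(P[...,1]>150)&(P[...,0]>540)&(P[...,0]<680)
for q in comps(m,20): print("clip",q.sum(),P[q].mean(0).round(1),P[q].min(0).round(1),P[q].max(0).round(1), np.argwhere(q).mean(0).round(1)[::-1])
m=(Z>6)&(Z<20)&(P[...,1]>120)&(P[...,0]>540)&(P[...,0]<680)
q=P[m][:,:2].astype(np.float32);print("rail rect",cv2.minAreaRect(q), "z",np.median(P[m][:,2]))
E
python3 m2.py
```

```text
table 0.8912874914004989
teal 1411 depth z 6.1 fit [array([ 647.7, -270.9]), array([97. , 97.8]), np.float64(15.9)] encl 647.8 -270.8 49.6 cloud [ 650.9 -265.4    6.1]
teal 113 depth z 69.6 fit [array([ 479. , -295.9]), array([12.1, 29.7]), np.float64(4.8)] encl 478.1 -296.1 15.2 cloud [ 481.7 -290.    69.6]
ochre 1447 depth z 5.7 fit [array([ 601.5, -128.7]), array([98. , 98.1]), np.float64(87.8)] encl 601.3 -128.8 49.9 cloud [ 605.8 -125.9    5.7]
ochre 96 depth z 49.8 fit [array([360. ,  52.5]), array([112.4, 295.1]), np.float64(70.7)] encl 484.6 9.6 24.5 cloud [5.117e+02 3.000e-01 4.980e+01]
ochre 523 depth z 69.2 fit [array([488.4,   8. ]), array([38.5, 39. ]), np.float64(139.6)] encl 488.6 8.2 20.1 cloud [489.4   8.   69.2]
ochre 286 depth z 404.6 fit [array([365.6, 146.7]), array([23.3, 49.8]), np.float64(46.9)] encl 361.1 148.1 24.8 cloud [593.6  -7.  404.6]
ochre 180 depth z 406.6 fit [array([ 487.7, -346.2]), array([20.2, 42.9]), np.float64(159.0)] encl 485.1 -346.4 23.2 cloud [617.  -99.1 406.6]
red 1614 depth z 5.9 fit [array([645.2,  33.8]), array([97.3, 97.6]), np.float
[... 512 characters left out ...]
35546875, 242.88290405273438), (143.652587890625, 17.061986923217773), 81.7239761352539) [[421.79998779296875, 173.0], [438.70001220703125, 170.60000610351562], [459.29998779296875, 312.70001220703125], [442.3999938964844, 315.20001220703125]]
clip 98 [602.1 269.3  53.3] [596.6 262.3  45.7] [607.2 277.9  60.9] [33.9 87.2]
clip 91 [618.5 191.3  53.4] [612.5 184.1  45.1] [624.  199.6  60.6] [91.4 89.5]
clip 87 [581.6 265.   53.5] [576.2 258.1  45.6] [587.  274.   60.3] [ 36.5 103. ]
clip 85 [598.4 187.1  53.1] [592.4 179.8  45.2] [604.  195.8  60.8] [ 93.3 105. ]
rail rect ((599.9525756835938, 229.22470092773438), (49.94654083251953, 201.72994995117188), 11.86439037322998) z 12.613491930484555
```

All sizes check out: feet 98, clips 80 apart, rail 202x50, handle 144x17. Start with ochre, which is at (488.5,8) and goes to (601.5,-128.7).

```bash
python3 -m handwheel '[{"delta_pos":[-1.5,1.2,-3.2],"delta_rot":[0,0,0],"gripper":-1},{"delta_pos":[-3.7,3.0,-7.8],"delta_rot":[0,0,0],"gripper":-1},{"delta_pos":[-6,5,-12.6],"delta_rot":[0,0,0],"gripper":-1},{"delta_pos":[-7.7,6.4,-16.5],"delta_rot":[0,0,0],"gripper":-1},{"delta_pos":[-8.4,6.9,-18.2],"delta_rot":[0,0,0],"gripper":-1}]' | tail -6
python3 -m handwheel '[{"delta_pos":[0,0,-2],"delta_rot":[0,0,0],"gripper":-1},{"delta_pos":[0,0,-5],"delta_rot":[0,0,0],"gripper":-1},{"delta_pos":[0,0,-7.7],"delta_rot":[0,0,0],"gripper":-1},{"delta_pos":[0,0,-9],"delta_rot":[0,0,0],"gripper":-1},{"delta_pos":[0,0,-9],"delta_rot":[0,0,0],"gripper":-1}]' 
python3 -m handwheel '[{"delta_pos":[0,0,0],"delta_rot":[0,0,0],"gripper":1},{"delta_pos":[0,0,0],"delta_rot":[0,0,0],"gripper":1},{"delta_pos":[0,0,0],"delta_rot":[0,0,0],"gripper":1},{"delta_pos":[0,0,0],"delta_rot":[0,0,0],"gripper":1},{"delta_pos":[0,0,0],"delta_rot":[0,0,0],"gripper":1}]' 20
```

```text
clock: 2.35
tool_pos: [483.7, 9.5, 111.9]
tool_rot: [[0.97, 0.243, -0.008], [0.243, -0.97, 0.002], [-0.008, -0.004, -1.0]]
wrist_force: [0.4, 0.4, -0.6]
finger_gap: 0.997
finger_force: 0.0
clock: 2.85
tool_pos: [487.4, 8.0, 23.2]
tool_rot: [[0.97, 0.243, -0.004], [0.243, -0.97, 0.001], [-0.004, -0.002, -1.0]]
wrist_force: [0.3, -0.2, -0.1]
finger_gap: 0.998
finger_force: 0.0
clock: 3.35
tool_pos: [489.6, 9.1, 25.3]
tool_rot: [[0.969, 0.245, 0.001], [0.245, -0.969, -0.0], [0.001, 0.0, -1.0]]
wrist_force: [0.5, 0.2, 0.4]
finger_gap: 0.632
finger_force: 0.0
```

```bash
python3 -m handwheel '[{"delta_pos":[0,0,0],"delta_rot":[0,0,0],"gripper":1},{"delta_pos":[0,0,0],"delta_rot":[0,0,0],"gripper":1},{"delta_pos":[0,0,0],"delta_rot":[0,0,0],"gripper":1},{"delta_pos":[0,0,0],"delta_rot":[0,0,0],"gripper":1}]' 20
python3 -m handwheel '[{"delta_pos":[0,0,0.5],"delta_rot":[0,0,0],"gripper":1},{"delta_pos":[0,0,1.5],"delta_rot":[0,0,0],"gripper":1},{"delta_pos":[0,0,3],"delta_rot":[0,0,0],"gripper":1},{"delta_pos":[0,0,4.5],"delta_rot":[0,0,0],"gripper":1},{"delta_pos":[0,0,5],"delta_rot":[0,0,0],"gripper":1}]'
```

```text
clock: 3.75
tool_pos: [489.6, 9.1, 25.0]
tool_rot: [[0.969, 0.245, 0.001], [0.245, -0.969, -0.0], [0.001, 0.0, -1.0]]
wrist_force: [0.1, 0.0, 4.5]
finger_gap: 0.57
finger_force: 20.0
clock: 4.25
tool_pos: [490.1, 9.0, 76.2]
tool_rot: [[0.969, 0.245, 0.002], [0.245, -0.969, -0.0], [0.002, 0.001, -1.0]]
wrist_force: [-0.1, 0.1, -1.6]
finger_gap: 0.565
finger_force: 20.0
```

```bash
python3 -m handwheel '[{"delta_pos":[1.1,-1.35,0],"delta_rot":[0,0,0],"gripper":1},{"delta_pos":[3.3,-4.05,0],"delta_rot":[0,0,0],"gripper":1},{"delta_pos":[5.9,-7.2,0],"delta_rot":[0,0,0],"gripper":1},{"delta_pos":[8.3,-10.1,0],"delta_rot":[0,0,0],"gripper":1},{"delta_pos":[10.2,-12.4,0],"delta_rot":[0,0,0],"gripper":1}]'|head -2
python3 -m handwheel '[{"delta_pos":[0.9,-1.1,0],"delta_rot":[0,0,0],"gripper":1},{"delta_pos":[1.1,-1.3,-0.5],"delta_rot":[0,0,0],"gripper":1},{"delta_pos":[1.1,-1.3,-1.6],"delta_rot":[0,0,0],"gripper":1},{"delta_pos":[1.1,-1.3,-2.8],"delta_rot":[0,0,0],"gripper":1},{"delta_pos":[1.1,-1.3,-3.6],"delta_rot":[0,0,0],"gripper":1}]'|head -2
python3 -m handwheel '[{"delta_pos":[0,0,-0.5],"delta_rot":[0,0,0],"gripper":1},{"delta_pos":[0,0,-0.8],"delta_rot":[0,0,0],"gripper":1},{"delta_pos":[0,0,-1.0],"delta_rot":[0,0,0],"gripper":1},{"delta_pos":[0,0,-1.0],"delta_rot":[0,0,0],"gripper":1}]'
python3 - <<'E'
from h import *
im,d,K,R,t=cam("scene");cv2.imwrite("pics/s2.png",cv2.resize(im[120:290,120:400],None,fx=2.5,fy=2.5))
E
```

```text
clock: 4.75
tool_pos: [593.4, -118.1, 74.1]
clock: 5.25
tool_pos: [600.1, -126.0, 36.8]
clock: 5.65
tool_pos: [602.6, -127.8, 29.2]
tool_rot: [[0.969, 0.245, 0.001], [0.245, -0.969, -0.0], [0.001, 0.0, -1.0]]
wrist_force: [0.5, 0.3, -1.1]
finger_gap: 0.569
finger_force: 20.0
```

View pics/s2.png

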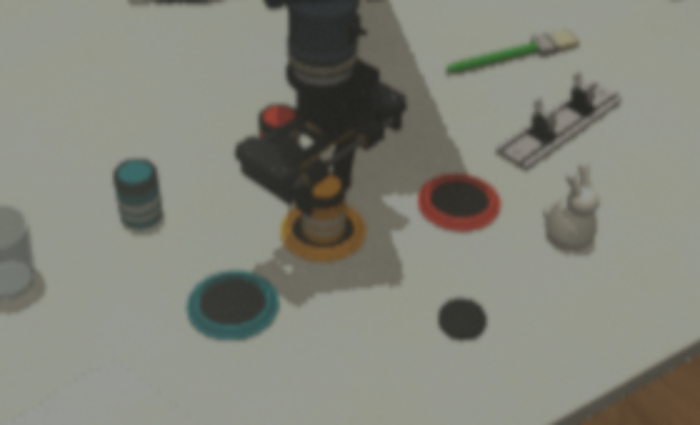

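Ochre hangs inside its rim, with its lid near crop pixel (325,187). Lower it 1 mm more, release, rise, and go to coral.

```bash
python3 -m handwheel '[{"delta_pos":[0,0,-0.1],"delta_rot":[0,0,0],"gripper":1},{"delta_pos":[0,0,-0.1],"delta_rot":[0,0,0],"gripper":1},{"delta_pos":[0,0,-0.1],"delta_rot":[0,0,0],"gripper":-1},{"delta_pos":[0,0,-0.1],"delta_rot":[0,0,0],"gripper":-1},{"delta_pos":[0,0,-0.1],"delta_rot":[0,0,0],"gripper":-1}]'
python3 -m handwheel '[{"delta_pos":[0,0,0],"delta_rot":[0,0,0],"gripper":-1},{"delta_pos":[0,0,0],"delta_rot":[0,0,0],"gripper":-1},{"delta_pos":[0,0,0],"delta_rot":[0,0,0],"gripper":-1},{"delta_pos":[0,0,2],"delta_rot":[0,0,0],"gripper":-1},{"delta_pos":[0,0,6],"delta_rot":[0,0,0],"gripper":-1}]'
python3 -m handwheel '[{"delta_pos":[-1,0,3.5],"delta_rot":[0,0,0],"gripper":-1},{"delta_pos":[-5,0.6,5],"delta_rot":[0,0,0],"gripper":-1},{"delta_pos":[-9,1.2,5],"delta_rot":[0,0,0],"gripper":-1},{"delta_pos":[-12.5,1.8,5],"delta_rot":[0,0,0],"gripper":-1},{"delta_pos":[-14,2.1,5],"delta_rot":[0,0,0],"gripper":-1}]' | head -2
python3 - <<'E'
from h import *
import time
im,d,K,R,t=cam("wrist");s=sense();print(s["clock"],s["tool_pos"])
np.savez("w2.npz",im=im,d=d,K=K,R=R,t=t)
P=cloud(d,K,R,t)
H,S,V=cv2.split(cv2.cvtColor(im,cv2.COLOR_BGR2HSV))
for c,lo,hi in(("teal",82,105),("ochre",12,32),("red",0,9)):
    k,l,st,ce=cv2.connectedComponentsWithStats(((H>=lo)&(H<=hi)&(S>100)&(V>50)).astype(np.uint8))
    for i in range(1,k):
        m=l==i
        if m.sum()<100 or np.median(P[m][:,2])>90: continue
        cn=max(cv2.findContours(m.astype(np.uint8),cv2.RETR_EXTERNAL,cv2.CHAIN_APPROX_NONE)[0],key=len)[:,0]
        z=np.median(P[m][:,2]);zz=4 if z<20 else (z-1.2)
        e=cv2.fitEllipse(ray(cn,zz,K,R,t)[:,:2].astype(np.float32));print(c,m.sum(),z.round(1),[np.round(a,1) for a in e],ce[i].round())
E
```

```text
clock: 6.2
tool_pos: [602.5, -128.0, 27.8]
tool_rot: [[0.969, 0.245, 0.0], [0.245, -0.969, -0.0], [0.0, 0.0, -1.0]]
wrist_force: [-0.3, 1.0, 0.1]
finger_gap: 0.757
finger_force: 0.0
clock: 6.7
tool_pos: [599.5, -126.8, 85.1]
tool_rot: [[0.969, 0.245, -0.008], [0.245, -0.969, 0.003], [-0.007, -0.005, -1.0]]
wrist_force: [-0.0, 0.2, -0.1]
finger_gap: 0.999
finger_force: 0.0
clock: 7.2
tool_pos: [458.0, -105.2, 137.8]
7.25 [ 456.53207761 -104.62583876  137.56292725]
teal 3417 6.0 [array([ 643.7, -270.7]), array([90. , 98.5]), np.float64(8.9)] [460.  49.]
teal 128 52.8 [array([ 470. , -284.5]), array([26.2, 40.6]), np.float64(73.4)] [426. 219.]
teal 669 69.5 [array([ 474.2, -294.7]), array([20.9, 41.3]), np.float64(13.9)] [455. 229.]
ochre 3072 6.0 [array([ 601.5, -129.4]), array([91. , 93.9]), np.float64(46.0)] [306.  60.]
ochre 2232 73.4 [array([ 602.6, -129.4]), array([38.6, 38.7]), np.float64(123.2)] [333.  34.]
ochre 264 55.3 [array([ 641.8, -149.6]), array([ 73.9, 138.6]), np.float64(62.9)] [309.  58.]
ochre 202 18.8 [array([ 643.2, -155. ]), array([ 78.4, 142.3]), np.float64(57.5)] [303.  66.]
red 864 5.7 [array([604.9,  23.1]), array([14.3, 72.4]), np.float64(14.3)] [167.   7.]
red 117 51.6 [array([ 457.6, -108.2]), array([53.4, 61.8]), np.float64(102.8)] [261. 166.]
red 1368 69.3 [array([ 463., -107.]), array([38.2, 38.5]), np.float64(110.3)] [261. 193.]
```

Ochre stands at (602.6,-129.4) with its lid top at 72, which is right. Coral is confirmed at (463,-107).

```bash
python3 -m handwheel '[{"delta_pos":[0,0,-3],"delta_rot":[0,0,0],"gripper":-1},{"delta_pos":[0,0,-6.5],"delta_rot":[0,0,0],"gripper":-1},{"delta_pos":[0,0,-9.5],"delta_rot":[0,0,0],"gripper":-1},{"delta_pos":[0,0,-11.3],"delta_rot":[0,0,0],"gripper":-1},{"delta_pos":[0,0,-11.3],"delta_rot":[0,0,0],"gripper":-1}]' | head -2
python3 -m handwheel '[{"delta_pos":[0,0,0],"delta_rot":[0,0,0],"gripper":1},{"delta_pos":[0,0,0],"delta_rot":[0,0,0],"gripper":1},{"delta_pos":[0,0,0],"delta_rot":[0,0,0],"gripper":1},{"delta_pos":[0,0,0],"delta_rot":[0,0,0],"gripper":1},{"delta_pos":[0,0,0],"delta_rot":[0,0,0],"gripper":1}]' 20 >/dev/null
python3 -m handwheel '[{"delta_pos":[0,0,0],"delta_rot":[0,0,0],"gripper":1},{"delta_pos":[0,0,0],"delta_rot":[0,0,0],"gripper":1},{"delta_pos":[0,0,0],"delta_rot":[0,0,0],"gripper":1},{"delta_pos":[0,0,0],"delta_rot":[0,0,0],"gripper":1},{"delta_pos":[0,0,0],"delta_rot":[0,0,0],"gripper":1}]' 20
python3 -m handwheel '[{"delta_pos":[0,0,0.5],"delta_rot":[0,0,0],"gripper":1},{"delta_pos":[0,0,1.5],"delta_rot":[0,0,0],"gripper":1},{"delta_pos":[0,0,3],"delta_rot":[0,0,0],"gripper":1},{"delta_pos":[0,0,4.5],"delta_rot":[0,0,0],"gripper":1},{"delta_pos":[0,0,5],"delta_rot":[0,0,0],"gripper":1}]'
```

```text
clock: 7.75
tool_pos: [461.7, -106.5, 22.6]
clock: 8.75
tool_pos: [462.5, -106.9, 25.1]
tool_rot: [[0.969, 0.245, 0.001], [0.245, -0.969, -0.0], [0.001, 0.0, -1.0]]
wrist_force: [-1.1, 0.9, 5.9]
finger_gap: 0.564
finger_force: 20.0
clock: 9.25
tool_pos: [463.0, -107.2, 76.2]
tool_rot: [[0.969, 0.245, 0.002], [0.245, -0.969, -0.001], [0.002, 0.002, -1.0]]
wrist_force: [1.0, -0.2, -1.8]
finger_gap: 0.565
finger_force: 20.0
```

```bash
python3 -m handwheel '[{"delta_pos":[1.2,0.9,0],"delta_rot":[0,0,0],"gripper":1},{"delta_pos":[3.8,2.9,0],"delta_rot":[0,0,0],"gripper":1},{"delta_pos":[7.2,5.5,0],"delta_rot":[0,0,0],"gripper":1},{"delta_pos":[10.7,8.2,0],"delta_rot":[0,0,0],"gripper":1},{"delta_pos":[14.2,10.9,0],"delta_rot":[0,0,0],"gripper":1}]'|head -2
python3 -m handwheel '[{"delta_pos":[2.8,2.2,0],"delta_rot":[0,0,0],"gripper":1},{"delta_pos":[4.05,3.2,0],"delta_rot":[0,0,0],"gripper":1},{"delta_pos":[4.05,3.2,-0.5],"delta_rot":[0,0,0],"gripper":1},{"delta_pos":[4.05,3.2,-1.8],"delta_rot":[0,0,0],"gripper":1},{"delta_pos":[4.05,3.2,-3],"delta_rot":[0,0,0],"gripper":1}]'|head -2
python3 -m handwheel '[{"delta_pos":[0,0,-1],"delta_rot":[0,0,0],"gripper":1},{"delta_pos":[0,0,-1.4],"delta_rot":[0,0,0],"gripper":1},{"delta_pos":[0,0,-1.6],"delta_rot":[0,0,0],"gripper":1},{"delta_pos":[0,0,-1.7],"delta_rot":[0,0,0],"gripper":1},{"delta_pos":[0,0,-1.7],"delta_rot":[0,0,0],"gripper":1}]'
python3 - <<'E'
from h import *
im,d,K,R,t=cam("scene");cv2.imwrite("pics/s3.png",cv2.resize(im[120:290,120:400],None,fx=2.5,fy=2.5))
E
```

```text
clock: 9.75
tool_pos: [605.6, 4.2, 73.9]
clock: 10.25
tool_pos: [642.8, 33.8, 42.8]
clock: 10.75
tool_pos: [643.0, 33.7, 29.4]
tool_rot: [[0.97, 0.245, -0.003], [0.245, -0.97, 0.0], [-0.003, -0.001, -1.0]]
wrist_force: [-5.3, 1.0, 10.5]
finger_gap: 0.571
finger_force: 20.0
```

View pics/s3.png

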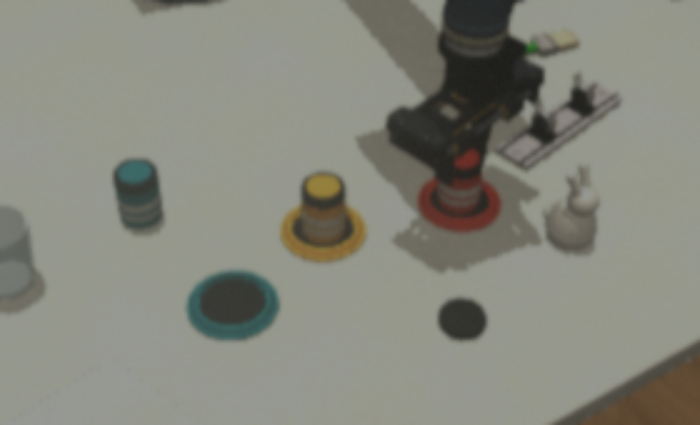

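Coral is on its foot inside the rim (10 N contact), and ochre stands properly. Release, and go to teal.

```bash
python3 -m handwheel '[{"delta_pos":[0,0,0.1],"delta_rot":[0,0,0],"gripper":-1},{"delta_pos":[0,0,0.1],"delta_rot":[0,0,0],"gripper":-1},{"delta_pos":[0,0,0.1],"delta_rot":[0,0,0],"gripper":-1},{"delta_pos":[0,0,0.1],"delta_rot":[0,0,0],"gripper":-1},{"delta_pos":[0,0,0.1],"delta_rot":[0,0,0],"gripper":-1}]'|tail -2
python3 -m handwheel '[{"delta_pos":[0,0,0],"delta_rot":[0,0,0],"gripper":-1},{"delta_pos":[0,0,2],"delta_rot":[0,0,0],"gripper":-1},{"delta_pos":[0,0,6],"delta_rot":[0,0,0],"gripper":-1},{"delta_pos":[0,0,10],"delta_rot":[0,0,0],"gripper":-1},{"delta_pos":[0,0,11],"delta_rot":[0,0,0],"gripper":-1}]'|head -2
python3 -m handwheel '[{"delta_pos":[-1.2,-2.2,0],"delta_rot":[0,0,0],"gripper":-1},{"delta_pos":[-3.3,-6.1,0],"delta_rot":[0,0,0],"gripper":-1},{"delta_pos":[-5.5,-10.2,0],"delta_rot":[0,0,0],"gripper":-1},{"delta_pos":[-7.7,-14.2,0],"delta_rot":[0,0,0],"gripper":-1},{"delta_pos":[-9.9,-18.3,0],"delta_rot":[0,0,0],"gripper":-1}]' | head -2
python3 -m handwheel '[{"delta_pos":[-2.2,-4,0],"delta_rot":[0,0,0],"gripper":-1},{"delta_pos":[-4.4,-8.1,0],"delta_rot":[0,0,0],"gripper":-1},{"delta_pos":[-6.5,-12,0],"delta_rot":[0,0,0],"gripper":-1},{"delta_pos":[-7.9,-14.6,0],"delta_rot":[0,0,0],"gripper":-1},{"delta_pos":[-7.9,-14.6,0],"delta_rot":[0,0,0],"gripper":-1}]'
cat > jars.py <<'E'
from h import *
im,d,K,R,t=cam("wrist");s=sense();print(s["clock"],s["tool_pos"])
np.savez("w3.npz",im=im,d=d,K=K,R=R,t=t)
P=cloud(d,K,R,t)
H,S,V=cv2.split(cv2.cvtColor(im,cv2.COLOR_BGR2HSV))
for c,lo,hi in(("teal",82,105),("ochre",12,32),("red",0,9)):
    k,l,st,ce=cv2.connectedComponentsWithStats(((H>=lo)&(H<=hi)&(S>100)&(V>50)).astype(np.uint8))
    for i in range(1,k):
        m=l==i
        if m.sum()<100 or np.median(P[m][:,2])>90: continue
        cn=max(cv2.findContours(m.astype(np.uint8),cv2.RETR_EXTERNAL,cv2.CHAIN_APPROX_NONE)[0],key=len)[:,0]
        z=np.median(P[m][:,2]);zz=4 if z<20 else (z-1.2)
        e=cv2.fitEllipse(ray(cn,zz,K,R,t)[:,:2].astype(np.float32));print(c,m.sum(),z.round(1),[np.round(a,1) for a in e],ce[i].round())
E
python3 jars.py
```

```text
finger_gap: 0.933
finger_force: 0.0
clock: 11.8
tool_pos: [648.2, 33.9, 143.7]
clock: 12.3
tool_pos: [544.4, -149.8, 138.1]
clock: 12.8
tool_pos: [465.1, -298.4, 138.2]
tool_rot: [[0.971, 0.24, -0.0], [0.24, -0.971, -0.001], [-0.001, 0.001, -1.0]]
wrist_force: [0.0, 0.9, -0.4]
finger_gap: 1.0
finger_force: 0.0
12.85 [ 465.70661794 -296.30358748  138.09991597]
teal 2078 6.7 [array([ 636.2, -274. ]), array([68.8, 87.1]), np.float64(13.8)] [275.  29.]
teal 1302 69.4 [array([ 466.8, -295.5]), array([37.4, 37.7]), np.float64(83.8)] [255. 195.]
ochre 108 73.4 [array([ 585.7, -132.7]), array([ 2.9, 23.6]), np.float64(14.1)] [84.  2.]
ochre 2769 8.2 [array([ 584.2, -136.4]), array([54.7, 95.8]), np.float64(21.0)] [128.  34.]
ochre 172 28.8 [array([ 603.2, -126.2]), array([51.2, 55.5]), np.float64(161.5)] [126.  20.]
ochre 259 11.1 [array([ 602.9, -123.5]), array([49.3, 55.1]), np.float64(177.9)] [137.  22.]
```

```bash
python3 -m handwheel '[{"delta_pos":[0,0,-3],"delta_rot":[0,0,0],"gripper":-1},{"delta_pos":[0,0,-6.5],"delta_rot":[0,0,0],"gripper":-1},{"delta_pos":[0,0,-9.5],"delta_rot":[0,0,0],"gripper":-1},{"delta_pos":[0,0,-11.4],"delta_rot":[0,0,0],"gripper":-1},{"delta_pos":[0,0,-11.4],"delta_rot":[0,0,0],"gripper":-1}]' | head -2
python3 -m handwheel '[{"delta_pos":[0,0,0],"delta_rot":[0,0,0],"gripper":1},{"delta_pos":[0,0,0],"delta_rot":[0,0,0],"gripper":1},{"delta_pos":[0,0,0],"delta_rot":[0,0,0],"gripper":1},{"delta_pos":[0,0,0],"delta_rot":[0,0,0],"gripper":1},{"delta_pos":[0,0,0],"delta_rot":[0,0,0],"gripper":1}]' 20 >/dev/null
python3 -m handwheel '[{"delta_pos":[0,0,0],"delta_rot":[0,0,0],"gripper":1},{"delta_pos":[0,0,0],"delta_rot":[0,0,0],"gripper":1},{"delta_pos":[0,0,0],"delta_rot":[0,0,0],"gripper":1},{"delta_pos":[0,0,0],"delta_rot":[0,0,0],"gripper":1},{"delta_pos":[0,0,0],"delta_rot":[0,0,0],"gripper":1}]' 20
python3 -m handwheel '[{"delta_pos":[0,0,0.5],"delta_rot":[0,0,0],"gripper":1},{"delta_pos":[0,0,1.5],"delta_rot":[0,0,0],"gripper":1},{"delta_pos":[0,0,3],"delta_rot":[0,0,0],"gripper":1},{"delta_pos":[0,0,4.5],"delta_rot":[0,0,0],"gripper":1},{"delta_pos":[0,0,5],"delta_rot":[0,0,0],"gripper":1}]'
```

```text
clock: 13.35
tool_pos: [465.4, -291.6, 21.9]
clock: 14.35
tool_pos: [467.0, -295.0, 25.2]
tool_rot: [[0.969, 0.245, 0.0], [0.245, -0.969, -0.0], [0.0, 0.0, -1.0]]
wrist_force: [-0.2, 1.3, 5.3]
finger_gap: 0.567
finger_force: 20.0
clock: 14.85
tool_pos: [467.5, -295.5, 76.3]
tool_rot: [[0.969, 0.245, 0.002], [0.245, -0.969, -0.002], [0.001, 0.002, -1.0]]
wrist_force: [0.4, -0.1, -2.3]
finger_gap: 0.571
finger_force: 20.0
```

```bash
python3 -m handwheel '[{"delta_pos":[1.5,0.2,0],"delta_rot":[0,0,0],"gripper":1},{"delta_pos":[4.5,0.6,0],"delta_rot":[0,0,0],"gripper":1},{"delta_pos":[8.2,1.1,0],"delta_rot":[0,0,0],"gripper":1},{"delta_pos":[12,1.6,0],"delta_rot":[0,0,0],"gripper":1},{"delta_pos":[15.5,2.1,0],"delta_rot":[0,0,0],"gripper":1}]'|head -2
python3 -m handwheel '[{"delta_pos":[2.0,0.3,0],"delta_rot":[0,0,0],"gripper":1},{"delta_pos":[2.6,0.35,0],"delta_rot":[0,0,0],"gripper":1},{"delta_pos":[2.6,0.35,-0.5],"delta_rot":[0,0,0],"gripper":1},{"delta_pos":[2.6,0.35,-1.8],"delta_rot":[0,0,0],"gripper":1},{"delta_pos":[2.6,0.35,-3],"delta_rot":[0,0,0],"gripper":1}]'|head -2
python3 -m handwheel '[{"delta_pos":[0,0,-1],"delta_rot":[0,0,0],"gripper":1},{"delta_pos":[0,0,-1.4],"delta_rot":[0,0,0],"gripper":1},{"delta_pos":[0,0,-1.6],"delta_rot":[0,0,0],"gripper":1},{"delta_pos":[0,0,-1.65],"delta_rot":[0,0,0],"gripper":1},{"delta_pos":[0,0,-1.65],"delta_rot":[0,0,0],"gripper":1}]'
python3 - <<'E'
from h import *
im,d,K,R,t=cam("scene");cv2.imwrite("pics/s4.png",cv2.resize(im[120:290,120:400],None,fx=2.5,fy=2.5))
E
```

```text
clock: 15.35
tool_pos: [624.1, -272.9, 73.7]
clock: 15.85
tool_pos: [646.0, -270.3, 43.2]
clock: 16.35
tool_pos: [646.0, -269.8, 29.5]
tool_rot: [[0.97, 0.245, -0.003], [0.245, -0.97, 0.002], [-0.003, -0.002, -1.0]]
wrist_force: [-5.0, 1.5, 6.7]
finger_gap: 0.574
finger_force: 20.0
```

View pics/s4.png

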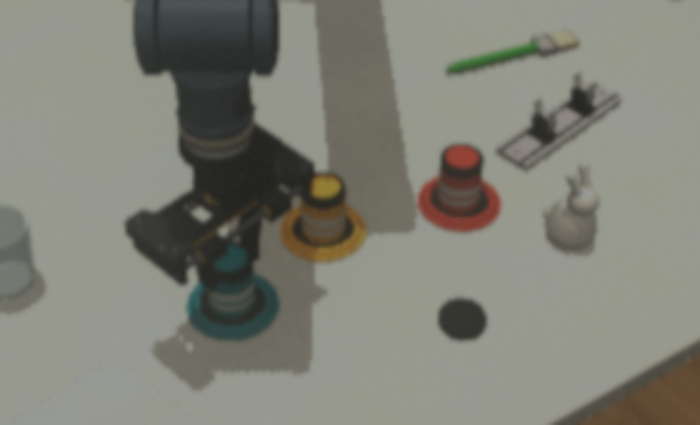

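All three jars are in their own holders. Release teal, rise and go over the brush, turning +67.5°.

```bash
python3 -m handwheel '[{"delta_pos":[0,0,0.05],"delta_rot":[0,0,0],"gripper":-1},{"delta_pos":[0,0,0.05],"delta_rot":[0,0,0],"gripper":-1},{"delta_pos":[0,0,0.05],"delta_rot":[0,0,0],"gripper":-1},{"delta_pos":[0,0,0.05],"delta_rot":[0,0,0],"gripper":-1},{"delta_pos":[0,0,0.05],"delta_rot":[0,0,0],"gripper":-1}]'|tail -2
python3 -m handwheel '[{"delta_pos":[0,0,0],"delta_rot":[0,0,0],"gripper":-1},{"delta_pos":[0,0,2],"delta_rot":[0,0,0],"gripper":-1},{"delta_pos":[0,0,6],"delta_rot":[0,0,0],"gripper":-1},{"delta_pos":[0,0,10],"delta_rot":[0,0,0],"gripper":-1},{"delta_pos":[0,0,13],"delta_rot":[0,0,0],"gripper":-1}]'|head -2
python3 -m handwheel '[{"delta_pos":[-0.7,1.7,0],"delta_rot":[0,0,2],"gripper":-1},{"delta_pos":[-2,5.1,0],"delta_rot":[0,0,7],"gripper":-1},{"delta_pos":[-3.6,9.2,0],"delta_rot":[0,0,12],"gripper":-1},{"delta_pos":[-5.3,13.4,0],"delta_rot":[0,0,17],"gripper":-1},{"delta_pos":[-6.9,17.4,0],"delta_rot":[0,0,22.5],"gripper":-1}]'|head -2
python3 -m handwheel '[{"delta_pos":[-1.6,4.1,0],"delta_rot":[0,0,5],"gripper":-1},{"delta_pos":[-3.2,8.2,0],"delta_rot":[0,0,10],"gripper":-1},{"delta_pos":[-4.8,12.2,0],"delta_rot":[0,0,15],"gripper":-1},{"delta_pos":[-6.4,16.2,0],"delta_rot":[0,0,20],"gripper":-1},{"delta_pos":[-8,20.2,0],"delta_rot":[0,0,25],"gripper":-1}]'|head -2
python3 -m handwheel '[{"delta_pos":[-1.6,4.1,0],"delta_rot":[0,0,5],"gripper":-1},{"delta_pos":[-3,8,0],"delta_rot":[0,0,10],"gripper":-1},{"delta_pos":[-4.5,11.5,0],"delta_rot":[0,0,15],"gripper":-1},{"delta_pos":[-5.7,14.5,0],"delta_rot":[0,0,20],"gripper":-1},{"delta_pos":[-5.7,14.5,0],"delta_rot":[0,0,20],"gripper":-1}]'
python3 -m handwheel '[{"delta_pos":[0,0,0],"delta_rot":[0,0,0],"gripper":-1},{"delta_pos":[0,0,0],"delta_rot":[0,0,0],"gripper":-1}]'
cat > br.py <<'E'
from h import *
import sys
im,d,K,R,t=cam("wrist");s=sense();print(s["clock"],s["tool_pos"],s["tool_rot"].round(3).tolist())
cv2.imwrite(sys.argv[1],im);P=cloud(d,K,R,t);zb=float(sys.argv[2])
H,S,V=cv2.split(cv2.cvtColor(im,cv2.COLOR_BGR2HSV))
m=((H>=45)&(H<=75)&(S>100)&(V>40)).astype(np.uint8)
k,l,st,ce=cv2.connectedComponentsWithStats(m);i=1+st[1:,4].argmax();m=l==i
w=ray(np.argwhere(m)[:,::-1],zb,K,R,t)[:,:2].astype(np.float32)
rr=cv2.minAreaRect(w);b=cv2.boxPoints(rr);print("z",np.percentile(P[m][:,2],[10,50,90]).round(1),"rect",rr)
c=w.mean(0);u=np.linalg.svd(w-c,full_matrices=False)[2][0];u*=np.sign(u[1]);a=(w-c)@u
print("dir",np.degrees(np.arctan2(u[1],u[0])),"tip",c+u*a.min(),"end",c+u*a.max(),"mid",c+u*(a.max()-62),"mid by tip",c+u*(a.min()+78))
E
python3 br.py pics/w4.png 8
```

```text
finger_gap: 0.933
finger_force: 0.0
clock: 17.4
tool_pos: [648.7, -270.8, 161.4]
clock: 17.9
tool_pos: [577.9, -94.8, 158.8]
clock: 18.4
tool_pos: [498.2, 107.1, 159.0]
clock: 18.9
tool_pos: [439.9, 253.6, 158.9]
tool_rot: [[0.139, 0.99, -0.001], [0.99, -0.139, 0.001], [0.001, -0.001, -1.0]]
wrist_force: [-0.6, -1.0, 0.5]
finger_gap: 1.002
finger_force: 0.0
clock: 19.1
tool_pos: [442.4, 250.0, 158.8]
tool_rot: [[0.146, 0.989, 0.001], [0.989, -0.146, -0.0], [-0.0, 0.001, -1.0]]
wrist_force: [-0.9, 0.4, 0.1]
finger_gap: 1.002
finger_force: 0.0
19.15 [442.51765656 249.72853144 158.80702169] [[0.146, 0.989, 0.0], [0.989, -0.146, -0.0], [-0.0, 0.0, -1.0]]
z [12.9 15.4 16.9] rect ((440.6838684082031, 238.95445251464844), (137.7653350830078, 14.807960510253906), 81.28278350830078)
dir 81.104324 tip [429.7161  170.94688] end [451.0235 307.0804] mid [441.43607 245.82619] mid by tip [441.77768 248.00867]
```

View pics/w4.png

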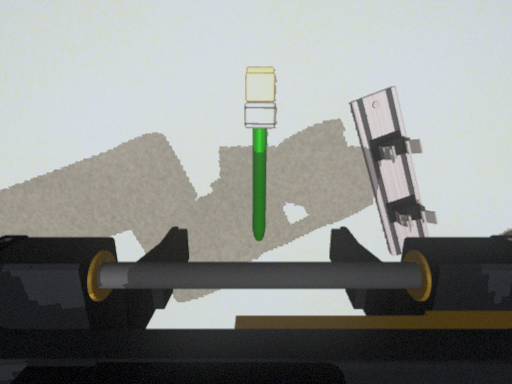

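The wrist view shows the brush vertical, with its handle from (259,240) to (259,128), ferrule at (260,115) and bristles at (260,85). The rail is at the right, with clips near (390,150) and (405,215). The tool is aligned within 0.5°. Shift -2 mm in y, descend to 3.5 and grip.

```bash
python3 -m handwheel '[{"delta_pos":[-0.1,-0.2,-3],"delta_rot":[0,0,0],"gripper":-1},{"delta_pos":[-0.1,-0.2,-7],"delta_rot":[0,0,0],"gripper":-1},{"delta_pos":[-0.1,-0.2,-10.5],"delta_rot":[0,0,0],"gripper":-1},{"delta_pos":[-0.1,-0.2,-12.8],"delta_rot":[0,0,0],"gripper":-1},{"delta_pos":[-0.1,-0.2,-14],"delta_rot":[0,0,0],"gripper":-1}]' | head -2
python3 -m handwheel '[{"delta_pos":[0,0,-0.5],"delta_rot":[0,0,0],"gripper":-1},{"delta_pos":[0,0,-1],"delta_rot":[0,0,0],"gripper":-1},{"delta_pos":[0,0,-1.4],"delta_rot":[0,0,0],"gripper":-1},{"delta_pos":[0,0,-1.5],"delta_rot":[0,0,0],"gripper":-1},{"delta_pos":[0,0,-1.5],"delta_rot":[0,0,0],"gripper":1}]' 40
python3 -m handwheel '[{"delta_pos":[0,0,0],"delta_rot":[0,0,0],"gripper":1},{"delta_pos":[0,0,0],"delta_rot":[0,0,0],"gripper":1},{"delta_pos":[0,0,0],"delta_rot":[0,0,0],"gripper":1},{"delta_pos":[0,0,0],"delta_rot":[0,0,0],"gripper":1},{"delta_pos":[0,0,0],"delta_rot":[0,0,0],"gripper":1}]'
python3 -m handwheel '[{"delta_pos":[0,0,0],"delta_rot":[0,0,0],"gripper":1},{"delta_pos":[0,0,0],"delta_rot":[0,0,0],"gripper":1},{"delta_pos":[0,0,0],"delta_rot":[0,0,0],"gripper":1},{"delta_pos":[0,0,0],"delta_rot":[0,0,0],"gripper":1},{"delta_pos":[0,0,0],"delta_rot":[0,0,0],"gripper":1}]'
python3 -m handwheel '[{"delta_pos":[0,0,0],"delta_rot":[0,0,0],"gripper":1},{"delta_pos":[0,0,0],"delta_rot":[0,0,0],"gripper":1},{"delta_pos":[0,0,0],"delta_rot":[0,0,0],"gripper":1},{"delta_pos":[0,0,0],"delta_rot":[0,0,0],"gripper":1}]'
```

```text
clock: 19.65
tool_pos: [440.4, 247.1, 16.8]
clock: 20.15
tool_pos: [441.2, 248.8, 4.3]
tool_rot: [[0.144, 0.99, 0.001], [0.99, -0.144, 0.0], [0.0, 0.001, -1.0]]
wrist_force: [-0.2, 0.4, -0.3]
finger_gap: 0.965
finger_force: 0.0
clock: 20.65
tool_pos: [440.9, 248.6, 3.8]
tool_rot: [[0.144, 0.99, 0.0], [0.99, -0.144, 0.0], [0.0, 0.0, -1.0]]
wrist_force: [0.2, 0.4, -0.6]
finger_gap: 0.538
finger_force: 0.0
clock: 21.15
tool_pos: [440.8, 248.6, 3.7]
tool_rot: [[0.144, 0.99, -0.0], [0.99, -0.144, -0.0], [-0.0, -0.0, -1.0]]
wrist_force: [0.3, 0.7, -0.3]
finger_gap: 0.079
finger_force: 0.0
clock: 21.55
tool_pos: [440.8, 248.6, 3.8]
tool_rot: [[0.144, 0.99, 0.0], [0.99, -0.144, 0.0], [0.0, 0.0, -1.0]]
wrist_force: [-0.3, 0.3, -0.7]
finger_gap: 0.006
finger_force: 0.0
```

The fingers closed on nothing, so I take a look.

```bash
python3 br.py pics/w5.png 8
python3 - <<'E'
from h import *
im,d,K,R,t=cam("side");a=cv2.resize(im[200:320,120:280],None,fx=2.5,fy=2.5)
im2,_,_,_,_=cam("scene");b=cv2.resize(im2[90:210,260:420],None,fx=2.5,fy=2.5)
w=cv2.imread("pics/w5.png")[100:340,100:420]
w=cv2.resize(w,(400,300));cv2.imwrite("pics/c5.png",np.vstack([np.hstack([a,b]),np.hstack([w,w*0])]))
E
```

```text
21.6 [440.83085532 248.60890895   3.75307756] [[0.144, 0.99, 0.0], [0.99, -0.144, -0.0], [-0.0, 0.0, -1.0]]
z [12.8 15.6 17. ] rect ((446.4910888671875, 277.89483642578125), (60.33974838256836, 15.402839660644531), 81.18534088134766)
dir 80.71315 tip [441.4765  248.09798] end [451.23077 307.74957] mid [441.22537 246.56221] mid by tip [454.06393 325.07562]
```

View pics/c5.png

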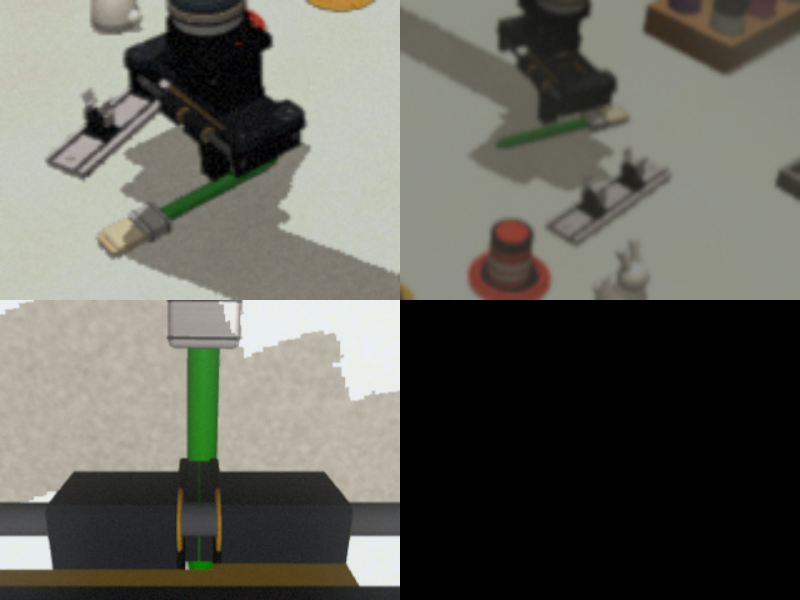

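The handle lies undisturbed beneath or between the shut fingers: it is green at crop (203,400) with a thin green line through the fingers. I check from the depth how low the fingertips really are.

Run:
```python
from h import *
for n in("side","scene","wrist"):
    im,d,K,R,t=cam(n);P=cloud(d,K,R,t);H,S,V=cv2.split(cv2.cvtColor(im,cv2.COLOR_BGR2HSV))
    u=np.array([.15,.989]);q=P[...,:2]-[441.5,248]
    a=q@u;b=q@np.array([.989,-.15])
    m=(abs(a)<30)&(abs(b)<30)&(P[...,2]<60)&(P[...,2]>-5)&(d>0)
    g=(H>40)&(H<80)&(S>90)
    dk=m&~g&(V<90)
    print(n,"dark n",dk.sum(),"z pct",np.percentile(P[dk][:,2],[0,2,5,10,25,50]).round(1))
    lo=dk&(P[...,2]<25)
    if lo.sum(): print(" low dark a",np.percentile(a[lo],[0,10,50,90,100]).round(),"b",np.percentile(b[lo],[0,10,50,90,100]).round(),lo.sum())
    gg=m&g; print(" green z",np.percentile(P[gg][:,2],[5,50,95]).round(1),"a",np.percentile(a[gg],[0,5,50,95,100]).round(),"b",np.percentile(b[gg],[5,50,95]).round(1))
    # vertical profile
    for z0 in range(0,50,6):
        k=dk&(P[...,2]>=z0)&(P[...,2]<z0+6)
        if k.sum()>2: print("  z",z0,k.sum(),"a",np.percentile(a[k],[5,50,95]).round(),"b",np.percentile(b[k],[5,50,95]).round())
```

```text
side dark n 100 z pct [-1.6  3.6  6.9 29.4 35.3 43.5]
 low dark a [-21. -19.   4.  24.  29.] b [-7. -7. -5. -1.  1.] 9
 green z [ 7.  14.4 38.2] a [-29. -22.   3.  27.  30.] b [-8.5 -3.2  3.8]
  z 0 3 a [-20. -18.  15.] b [-3. -3. -2.]
  z 6 5 a [-11.  17.  28.] b [-7. -6. -5.]
  z 30 17 a [-5.  9. 12.] b [-9. -5.  8.]
  z 36 16 a [-4.  6. 12.] b [-9. -7.  8.]
  z 42 21 a [-9.  8. 11.] b [-9. -7.  6.]
  z 48 22 a [-7.  8. 11.] b [-11.  -7.   9.]
scene dark n 104 z pct [-1.8 -0.5  0.7  2.4  7.9 36. ]
 low dark a [-26. -22.   6.  22.  28.] b [-30. -23.   4.   9.  13.] 41
 green z [ 9.5 14.8 18.7] a [-26. -25.   1.  28.  29.] b [ 1.9  7.4 11.2]
  z 0 19 a [-24.   8.  25.] b [-26.   5.   9.]
  z 6 6 a [-16.  -1.  20.] b [ 8.  9. 12.]
  z 12 8 a [-22.   7.  23.] b [-3. -1.  3.]
  z 18 4 a [-24.  -3.  19.] b [2. 3. 7.]
  z 30 9 a [-9. -5.  9.] b [-7.  9. 10.]
  z 36 13 a [-7. -1. 11.] b [-7.  7. 10.]
  z 42 11 a [-9. -6. 12.] b [-6.  8. 13.]
  z 48 11 a [-11.  -2.  10.] b [-5.  9. 11.]
wrist dark n 708 z pct [28.9 30.6 31.6 33.3 38.3 46. ]
 green z [11.8 15.7 28.2] a [ 3.  6. 17. 29. 30.] b [-6.5 -0.1  7.1]
  z 24 8 a [ 9.  9. 11.] b [-8. -5.  4.]
  z 30 122 a [ 9.  9. 11.] b [-9. -2.  6.]
  z 36 130 a [ 9.  9. 11.] b [-9. -1.  7.]
  z 42 136 a [ 9.  9. 11.] b [-9. -1.  6.]
  z 48 165 a [ 8.  9. 11.] b [-9. -2.  5.]
```

The fingers' visible ends stop at z≈29 in all views, about 25 mm above the reported TCP. I open and measure the fingertip height in the open state too.

```bash
python3 -m handwheel '[{"delta_pos":[0,0,0],"delta_rot":[0,0,0],"gripper":-0.3},{"delta_pos":[0,0,0],"delta_rot":[0,0,0],"gripper":-0.3},{"delta_pos":[0,0,0],"delta_rot":[0,0,0],"gripper":-0.3},{"delta_pos":[0,0,0],"delta_rot":[0,0,0],"gripper":-0.3},{"delta_pos":[0,0,0],"delta_rot":[0,0,0],"gripper":-0.3}]' | tail -2
python3 -m handwheel '[{"delta_pos":[0,0,0],"delta_rot":[0,0,0],"gripper":-0.3},{"delta_pos":[0,0,0],"delta_rot":[0,0,0],"gripper":-0.3},{"delta_pos":[0,0,0],"delta_rot":[0,0,0],"gripper":-0.3},{"delta_pos":[0,0,0],"delta_rot":[0,0,0],"gripper":-0.3}]'
python3 - <<'E'
from h import *
for n in("side","wrist"):
    im,d,K,R,t=cam(n);cv2.imwrite(f"pics/{n}6.png",im);P=cloud(d,K,R,t);H,S,V=cv2.split(cv2.cvtColor(im,cv2.COLOR_BGR2HSV))
    q=P[...,:2]-[440.8,248.6];a=q@np.array([.144,.99]);b=q@np.array([.99,-.144])
    m=(abs(a)<40)&(abs(b)<70)&(P[...,2]<75)&(V<95)&(d>0)&~((H>40)&(H<80)&(S>90))
    for z0 in range(0,72,4):
        k=m&(P[...,2]>=z0)&(P[...,2]<z0+4)
        if k.sum()>2: print(n,"z",z0,k.sum(),"a",np.percentile(a[k],[5,50,95]).round(),"b",np.percentile(b[k],[2,25,50,75,98]).round())
w=cv2.imread("pics/wrist6.png");s=cv2.imread("pics/side6.png")
cv2.imwrite("pics/c6.png",np.hstack([cv2.resize(w[130:380,60:460],(480,300)),cv2.resize(s[220:310,160:250],(300,300))]))
E
```

```text
finger_gap: 0.372
finger_force: 0.0
clock: 22.75
tool_pos: [440.8, 248.6, 3.7]
tool_rot: [[0.144, 0.99, -0.0], [0.99, -0.144, -0.0], [-0.0, -0.0, -1.0]]
wrist_force: [-0.0, -0.2, 0.5]
finger_gap: 0.637
finger_force: 0.0
side z 0 10 a [-29.  -9.  15.] b [-9. -7. -1. -0. 51.]
side z 4 7 a [-23.  15.  34.] b [-5. -5. -4. -3. -2.]
side z 28 20 a [-9.  2. 10.] b [-35. -33.  29.  30.  34.]
side z 32 16 a [-11.  -1.  11.] b [-35. -35. -33.  30.  34.]
side z 36 20 a [-7.  3. 11.] b [-36. -35. -33.  29.  34.]
side z 40 14 a [-5.  2. 11.] b [-35. -34.  29.  31.  33.]
side z 44 17 a [-4.  6. 10.] b [-37. -35. -33.  30.  36.]
side z 48 11 a [-1.  8. 11.] b [-36.  29.  31.  33.  36.]
side z 52 10 a [-1.  9. 11.] b [-37. -13.  30.  31.  37.]
side z 56 12 a [-1.  9. 12.] b [-35.  15.  31.  33.  40.]
side z 60 9 a [ 5. 10. 11.] b [-36. -31.  29.  31.  36.]
side z 64 14 a [ 5. 10. 12.] b [-33.  28.  32.  37.  39.]
side z 68 8 a [-9. 10. 12.] b [-39. -35.  -0.  30.  39.]
wrist z 28 91 a [-7.  8. 10.] b [-36. -30. -29.  28.  35.]
wrist z 32 154 a [-7.  8. 10.] b [-36. -29.  27.  29.  35.]
wrist z 36 161 a [-5.  8. 10.] b [-37. -31. -29.  28.  35.]
wrist z 40 155 a [-4.  9. 10.] b [-36. -30.  27.  28.  35.]
wrist z 44 164 a [-1.  9. 10.] b [-37. -31.  27.  30.  35.]
wrist z 48 167 a [ 1.  9. 10.] b [-36. -31.  27.  30.  35.]
wrist z 52 211 a [ 2.  9. 10.] b [-37. -31. -29.  30.  36.]
wrist z 56 174 a [ 5.  9. 10.] b [-38. -34.  -1.  32.  37.]
wrist z 60 176 a [ 8.  9. 11.] b [-39. -33.  28.  33.  38.]
wrist z 64 228 a [-8. 10. 10.] b [-40. -34. -29.  32.  39.]
wrist z 68 138 a [-9. 10. 11.] b [-40. -35.  27.  34.  39.]
```

View pics/c6.png

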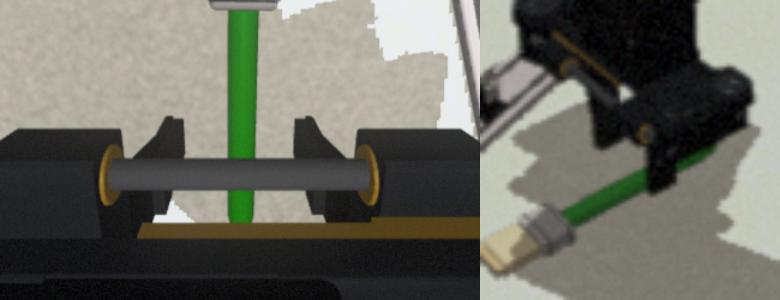

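In truth the tips end 25 mm short of the reported TCP, both open and shut, which explains the miss. Lower about 24 mm more while watching the force, then close.

```bash
python3 -m handwheel '[{"delta_pos":[0,0,-0.5],"delta_rot":[0,0,0],"gripper":-0.3},{"delta_pos":[0,0,-1.2],"delta_rot":[0,0,0],"gripper":-0.3},{"delta_pos":[0,0,-1.8],"delta_rot":[0,0,0],"gripper":-0.3},{"delta_pos":[0,0,-2.2],"delta_rot":[0,0,0],"gripper":-0.3},{"delta_pos":[0,0,-2.3],"delta_rot":[0,0,0],"gripper":-0.3}]'|sed -n '2p;4p'
python3 -m handwheel '[{"delta_pos":[0,0,-0.05],"delta_rot":[0,0,0],"gripper":-0.3},{"delta_pos":[0,0,-0.1],"delta_rot":[0,0,0],"gripper":-0.3},{"delta_pos":[0,0,-0.15],"delta_rot":[0,0,0],"gripper":-0.3}]'|sed -n '2p;4p'
python3 -m handwheel '[{"delta_pos":[0,0,0],"delta_rot":[0,0,0],"gripper":1},{"delta_pos":[0,0,0],"delta_rot":[0,0,0],"gripper":1},{"delta_pos":[0,0,0],"delta_rot":[0,0,0],"gripper":1},{"delta_pos":[0,0,0],"delta_rot":[0,0,0],"gripper":1},{"delta_pos":[0,0,0],"delta_rot":[0,0,0],"gripper":1}]' 40|tail -3
python3 -m handwheel '[{"delta_pos":[0,0,0],"delta_rot":[0,0,0],"gripper":1},{"delta_pos":[0,0,0],"delta_rot":[0,0,0],"gripper":1},{"delta_pos":[0,0,0],"delta_rot":[0,0,0],"gripper":1},{"delta_pos":[0,0,0],"delta_rot":[0,0,0],"gripper":1}]'
```

```text
tool_pos: [440.3, 248.5, -20.1]
wrist_force: [0.2, -0.3, 0.2]
tool_pos: [441.0, 248.7, -20.6]
wrist_force: [0.2, 0.8, 0.2]
wrist_force: [0.7, -0.4, 0.0]
finger_gap: 0.282
finger_force: 0.0
clock: 24.55
tool_pos: [440.9, 248.6, -20.7]
tool_rot: [[0.144, 0.99, 0.0], [0.99, -0.144, 0.0], [0.0, 0.0, -1.0]]
wrist_force: [1.2, 0.3, -0.3]
finger_gap: 0.169
finger_force: 39.9
```

Gripped (39.9 N, gap 14.7 mm). Lift, carry over the rail and turn +20.5°, then check from near.

```bash
python3 -m handwheel '[{"delta_pos":[0,0,0.7],"delta_rot":[0,0,0],"gripper":1},{"delta_pos":[0,0,2.5],"delta_rot":[0,0,0],"gripper":1},{"delta_pos":[0,0,5],"delta_rot":[0,0,0],"gripper":1},{"delta_pos":[0,0,8],"delta_rot":[0,0,0],"gripper":1},{"delta_pos":[0,0,9.2],"delta_rot":[0,0,0],"gripper":1}]'|tail -5
python3 -m handwheel '[{"delta_pos":[1.5,-0.2,0],"delta_rot":[0,0,2],"gripper":1},{"delta_pos":[4,-0.5,0],"delta_rot":[0,0,5],"gripper":1},{"delta_pos":[7,-0.9,0],"delta_rot":[0,0,9],"gripper":1},{"delta_pos":[10,-1.2,0],"delta_rot":[0,0,13],"gripper":1},{"delta_pos":[13,-1.6,0],"delta_rot":[0,0,17],"gripper":1}]'|head -2
python3 -m handwheel '[{"delta_pos":[1.7,-0.2,0],"delta_rot":[0,0,2],"gripper":1},{"delta_pos":[2.7,-0.3,0],"delta_rot":[0,0,3.3],"gripper":1},{"delta_pos":[2.9,-0.3,0],"delta_rot":[0,0,3.5],"gripper":1},{"delta_pos":[2.9,-0.3,0],"delta_rot":[0,0,3.5],"gripper":1},{"delta_pos":[2.9,-0.3,0],"delta_rot":[0,0,3.5],"gripper":1}]'
python3 br.py pics/w7.png 100
python3 - <<'E'
from h import *
im,d,K,R,t=cam("scene");P=cloud(d,K,R,t);H,S,V=cv2.split(cv2.cvtColor(im,cv2.COLOR_BGR2HSV))
a=cv2.resize(im[90:210,270:430],(400,300))
for n in("scene","side"):
    if n=="side": im,d,K,R,t=cam(n);P=cloud(d,K,R,t);H,S,V=cv2.split(cv2.cvtColor(im,cv2.COLOR_BGR2HSV))
    m=(H>=45)&(H<=75)&(S>100)&(V>40)&(d>0)&(P[...,0]>500)&(P[...,2]>60);p=P[m]
    print(n,m.sum(),"z pct",np.percentile(p[:,2],[10,50,90]).round(1))
    if m.sum()>20:
        c=np.median(p,0);p=p[np.linalg.norm(p-c,axis=1)<110]
        c=p.mean(0);u=np.linalg.svd(p-c,full_matrices=False)[2][0];u*=np.sign(u[1]);s=(p-c)@u
        print("dir",u.round(3),"yaw",np.degrees(np.arctan2(u[1],u[0])),"ends",c+u*s.min(),c+u*s.max())
b=cv2.resize(im[190:310,110:270],(400,300));cv2.imwrite("pics/c7.png",np.vstack([np.hstack([a,b]),np.hstack([cv2.resize(cv2.imread("pics/w7.png"),(400,300)),b*0])]))
E
```

```text
tool_pos: [442.0, 249.1, 73.7]
tool_rot: [[0.144, 0.99, 0.004], [0.99, -0.144, 0.001], [0.002, 0.004, -1.0]]
wrist_force: [0.3, 0.2, -0.4]
finger_gap: 0.166
finger_force: 39.9
clock: 25.55
tool_pos: [571.4, 232.4, 70.9]
clock: 26.05
tool_pos: [598.2, 229.8, 70.9]
tool_rot: [[-0.212, 0.977, -0.002], [0.977, 0.212, -0.0], [0.0, -0.002, -1.0]]
wrist_force: [-0.6, 0.9, -0.5]
finger_gap: 0.171
finger_force: 39.9
26.1 [598.31522665 229.82954454  71.06462785] [[-0.212, 0.977, -0.002], [0.977, 0.212, -0.0], [0.0, -0.002, -1.0]]
z [104.3 107.2 108.5] rect ((592.18017578125, 253.74432373046875), (16.4856014251709, 72.06573486328125), 12.134421348571777)
dir 101.58521 tip [599.5385  218.44263] end [585.0629  289.05463] mid [597.5141  228.31775] mid by tip [583.87415 294.85355]
scene 96 z pct [104.  107.3 110.5]
dir [-0.183  0.983  0.022] yaw 100.57057556529404 ends [617.30481232 157.50900416 106.56692689] [592.47814708 290.54694225 109.58652102]
side 139 z pct [101.8 107.  110. ]
dir [-0.279  0.957  0.082] yaw 106.2560458798324 ends [609.33580273 174.2063469  103.60693179] [576.45466303 286.97213301 113.22361406]
```

View pics/c7.png

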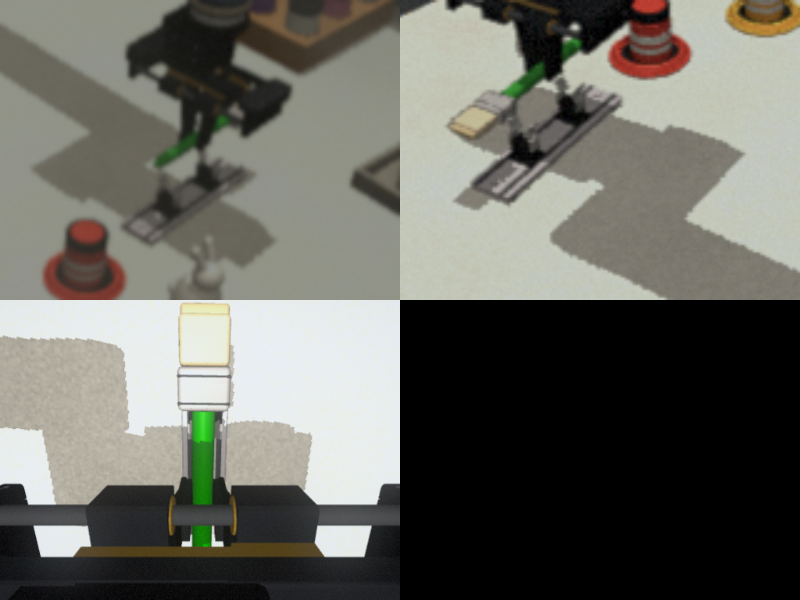

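The brush is level above the rail, pointing 101.6° against the rail's 101.9°, with its axis about 99 high (28 above the TCP). I re-measure rail and clips from this near view for the cross offset.

```bash
cat > off.py <<'E'
from h import *
im,d,K,R,t=cam("wrist");s=sense();print(s["clock"],s["tool_pos"])
P=cloud(d,K,R,t);H,S,V=cv2.split(cv2.cvtColor(im,cv2.COLOR_BGR2HSV))
th=np.radians(101.9);u=np.array([np.cos(th),np.sin(th)]);n=np.array([np.sin(th),-np.cos(th)])
q=P[...,:2]-[600.1,228.2];a=q@u;b=q@n
for z0,z1,nm in((7,18,"rail"),(45,65,"clip")):
    m=(P[...,2]>z0)&(P[...,2]<z1)&(abs(b)<40)&(abs(a)<115)&(d>0)
    for a0 in range(-100,100,10):
        k=m&(a>=a0)&(a<a0+10)
        if k.sum()>15: print(nm,a0,k.sum(),"b",np.percentile(b[k],[1,50,99]).round(1))
g=(H>=45)&(H<=75)&(S>100)&(V>40)&(d>0)
z=np.percentile(P[g][:,2],80)-8
p=np.argwhere(g)[:,::-1];w=ray(p,z,K,R,t)[:,:2]-[600.1,228.2]
A,B=w@u,w@n
for a0 in range(-10,70,10):
    k=(A>=a0)&(A<a0+10)
    if k.sum()>15: print("handle",a0,np.percentile(B[k],[1,99]).round(1),"c",np.percentile(B[k],[1,99]).mean().round(2))
print("axis z",z,"end a",A.max())
E
python3 off.py
```

```text
26.25 [599.07164288 229.85096074  71.34295224]
rail -100 39 b [-16.   10.5  12.6]
rail -90 19 b [-15.9  10.4  12.4]
rail -30 55 b [-25.4  11.1  23. ]
rail -20 276 b [-25.3  11.9  23.9]
rail -10 284 b [-25.1  11.7  23.4]
rail 0 295 b [-25.9  11.6  23.9]
rail 10 313 b [-25.6  12.1  23.8]
rail 20 215 b [-25.4  11.2  23.4]
rail 30 163 b [-25.2 -19.8  24.1]
rail 40 255 b [-25.8 -14.5  23.6]
rail 50 161 b [-25.7  12.   23.3]
clip 30 118 b [-16.    9.6  14.2]
clip 40 173 b [-15.9   9.7  14. ]
handle -10 [-9.6  5.7] c -1.91
handle 0 [-9.5  6. ] c -1.75
handle 10 [-9.4  5.9] c -1.78
handle 20 [-9.3  5.6] c -1.85
handle 30 [-9.3  6. ] c -1.63
handle 40 [-9.2  5.9] c -1.67
handle 50 [-9.1  6.2] c -1.48
handle 60 [-9.1  6. ] c -1.52
axis z 100.4852184512315 end a 62.58704085243692
```

The cross offset is only -0.8 mm, the along offset +0.6 mm and the tilt under 0.3°. Shift +0.8 mm, lower to just above the jaws, then press in slowly.

```bash
python3 -m handwheel '[{"delta_pos":[0.08,0.02,-0.8],"delta_rot":[0,0,0],"gripper":1},{"delta_pos":[0.08,0.02,-2],"delta_rot":[0,0,0],"gripper":1},{"delta_pos":[0.08,0.02,-3],"delta_rot":[0,0,0],"gripper":1},{"delta_pos":[0.08,0.02,-3.6],"delta_rot":[0,0,0],"gripper":1},{"delta_pos":[0.08,0.02,-3.8],"delta_rot":[0,0,0],"gripper":1}]' 55
python3 -m handwheel '[{"delta_pos":[0,0,-0.2],"delta_rot":[0,0,0],"gripper":1},{"delta_pos":[0,0,-0.4],"delta_rot":[0,0,0],"gripper":1},{"delta_pos":[0,0,-0.6],"delta_rot":[0,0,0],"gripper":1},{"delta_pos":[0,0,-0.8],"delta_rot":[0,0,0],"gripper":1},{"delta_pos":[0,0,-0.8],"delta_rot":[0,0,0],"gripper":1}]'|sed -n '2p;4p;5p'
python3 -m handwheel '[{"delta_pos":[0,0,-0.2],"delta_rot":[0,0,0],"gripper":1},{"delta_pos":[0,0,-0.4],"delta_rot":[0,0,0],"gripper":1},{"delta_pos":[0,0,-0.6],"delta_rot":[0,0,0],"gripper":1},{"delta_pos":[0,0,-0.8],"delta_rot":[0,0,0],"gripper":1},{"delta_pos":[0,0,-0.8],"delta_rot":[0,0,0],"gripper":1}]'|sed -n '2p;4p;5p'
```

```text
clock: 26.75
tool_pos: [599.6, 229.6, 31.6]
tool_rot: [[-0.211, 0.977, -0.003], [0.977, 0.211, -0.001], [0.0, -0.003, -1.0]]
wrist_force: [0.2, -0.2, 0.2]
finger_gap: 0.166
finger_force: 54.9
tool_pos: [600.3, 229.8, 25.3]
wrist_force: [-0.4, -0.4, 0.6]
finger_gap: 0.165
tool_pos: [600.6, 229.8, 17.8]
wrist_force: [-1.7, -0.2, 1.5]
finger_gap: 0.164
```

```bash
python3 -m handwheel '[{"delta_pos":[0,0,-0.15],"delta_rot":[0,0,0],"gripper":1},{"delta_pos":[0,0,-0.3],"delta_rot":[0,0,0],"gripper":1},{"delta_pos":[0,0,-0.3],"delta_rot":[0,0,0],"gripper":1}]'|sed -n '2p;4p;5p'
python3 -m handwheel '[{"delta_pos":[0,0,-0.1],"delta_rot":[0,0,0],"gripper":1},{"delta_pos":[0,0,-0.2],"delta_rot":[0,0,0],"gripper":1},{"delta_pos":[0,0,-0.2],"delta_rot":[0,0,0],"gripper":1}]'|sed -n '2p;4p;5p'
python3 -m handwheel '[{"delta_pos":[0,0,-0.1],"delta_rot":[0,0,0],"gripper":1},{"delta_pos":[0,0,-0.1],"delta_rot":[0,0,0],"gripper":1},{"delta_pos":[0,0,-0.1],"delta_rot":[0,0,0],"gripper":1}]'|sed -n '2p;4p;5p'
```

```text
tool_pos: [600.2, 229.7, 13.3]
wrist_force: [-0.4, -0.2, -2.6]
finger_gap: 0.166
tool_pos: [600.3, 229.7, 11.7]
wrist_force: [-1.0, -1.0, -3.1]
finger_gap: 0.168
tool_pos: [600.4, 229.8, 11.4]
wrist_force: [-1.3, 0.4, -0.2]
finger_gap: 0.166
```

```bash
python3 off.py
```

```text
28.7 [600.39773615 229.7667645   11.37829061]
rail -20 28 b [-25.8 -23.7  24. ]
rail -10 161 b [-25.6 -21.1  23.7]
rail 0 524 b [-25.6 -10.6  23.9]
rail 10 627 b [-25.5 -10.4  23.5]
rail 20 235 b [-25.2   9.   23.9]
rail 30 213 b [-25.8 -19.3  24. ]
rail 40 453 b [-25.2 -13.   23.7]
rail 50 770 b [-25.5 -10.   23.8]
rail 60 217 b [-25.3 -21.2  24.1]
rail 70 227 b [-25.8 -21.6  23.9]
rail 80 217 b [-25.6 -21.5  24.1]
rail 90 336 b [-25.6 -19.8  24.1]
clip -50 52 b [-8.  -1.9  5.2]
clip -40 565 b [-14.4  -0.6  13.1]
clip -30 226 b [-7.4 -0.7  5.4]
clip -10 187 b [-7.8 -0.8  6.8]
clip 0 484 b [-11.3  -0.8   8.4]
clip 10 923 b [-16.8  -0.3  15.7]
clip 20 404 b [-7.1 -0.4  6.2]
clip 30 847 b [-15.9  -0.9  14.1]
clip 40 1101 b [-15.7  -0.5  14.3]
clip 50 479 b [-6.9 -0.5  6.3]
clip 60 1056 b [-16.6  -0.6  16.1]
clip 70 1351 b [-16.8  -0.2  16.2]
clip 80 1465 b [-16.8  -0.2  16.2]
clip 90 1318 b [-15.3  -0.   15. ]
handle -10 [-8.   7.1] c -0.49
handle 0 [-8.   7.4] c -0.3
handle 10 [-7.9  7.3] c -0.3
handle 20 [-7.8  7.1] c -0.36
handle 30 [-6.8  5.9] c -0.49
handle 40 [-7.7  7.2] c -0.22
handle 50 [-8.2  7.6] c -0.3
handle 60 [-7.6  7.5] c -0.01
axis z 40.692415929422424 end a 62.18017223543223
```

The axis is at about 40, so it looks home, and the pull-in after the snap was felt. I press a little more to feel the hard seats, then release and check.

```bash
python3 -m handwheel '[{"delta_pos":[0,0,-0.05],"delta_rot":[0,0,0],"gripper":1},{"delta_pos":[0,0,-0.1],"delta_rot":[0,0,0],"gripper":1},{"delta_pos":[0,0,-0.1],"delta_rot":[0,0,0],"gripper":1}]'|sed -n '2p;4p;5p'
python3 -m handwheel '[{"delta_pos":[0,0,-0.05],"delta_rot":[0,0,0],"gripper":1},{"delta_pos":[0,0,-0.1],"delta_rot":[0,0,0],"gripper":1},{"delta_pos":[0,0,-0.1],"delta_rot":[0,0,0],"gripper":1}]'|sed -n '2p;4p;5p'
```

```text
tool_pos: [600.4, 229.8, 11.3]
wrist_force: [-3.3, -0.9, 6.7]
finger_gap: 0.165
tool_pos: [600.4, 229.8, 11.2]
wrist_force: [-4.9, -1.2, 11.0]
finger_gap: 0.169
```

Hard contact at the seats: the tool stays put as force builds. Relax, open, rise and inspect.

```bash
python3 -m handwheel '[{"delta_pos":[0,0,0.2],"delta_rot":[0,0,0],"gripper":1},{"delta_pos":[0,0,0.2],"delta_rot":[0,0,0],"gripper":-0.3},{"delta_pos":[0,0,0.2],"delta_rot":[0,0,0],"gripper":-0.3},{"delta_pos":[0,0,0.2],"delta_rot":[0,0,0],"gripper":-0.3},{"delta_pos":[0,0,0.2],"delta_rot":[0,0,0],"gripper":-0.3}]'|sed -n '2p;4p;5p'
python3 -m handwheel '[{"delta_pos":[0,0,0],"delta_rot":[0,0,0],"gripper":-0.3},{"delta_pos":[0,0,0],"delta_rot":[0,0,0],"gripper":-0.3},{"delta_pos":[0,0,1],"delta_rot":[0,0,0],"gripper":-0.3},{"delta_pos":[0,0,3],"delta_rot":[0,0,0],"gripper":-0.3},{"delta_pos":[0,0,7],"delta_rot":[0,0,0],"gripper":-0.3}]'|sed -n '2p;4p;5p'
python3 -m handwheel '[{"delta_pos":[0,0,4],"delta_rot":[0,0,0],"gripper":-0.3},{"delta_pos":[-3,-3,9],"delta_rot":[0,0,0],"gripper":-0.3},{"delta_pos":[-6,-6,13],"delta_rot":[0,0,0],"gripper":-0.3},{"delta_pos":[-9,-9,17],"delta_rot":[0,0,0],"gripper":-0.3},{"delta_pos":[-10,-11,18],"delta_rot":[0,0,0],"gripper":-0.3}]'|sed -n '2p;4p;5p'
python3 -m handwheel '[{"delta_pos":[0,0,0],"delta_rot":[0,0,0],"gripper":-0.3},{"delta_pos":[0,0,0],"delta_rot":[0,0,0],"gripper":-0.3},{"delta_pos":[0,0,0],"delta_rot":[0,0,0],"gripper":-0.3}]'|sed -n '1,2p'
python3 off.py; python3 jars.py
python3 - <<'E'
from h import *
im=cam("wrist")[0];s=cam("scene")[0]
cv2.imwrite("pics/c8.png",np.hstack([cv2.resize(im,(400,300)),cv2.resize(s[110:290,150:390],(400,300))]))
E
```

```text
tool_pos: [601.2, 229.9, 11.2]
wrist_force: [-0.3, -0.3, -0.3]
finger_gap: 0.442
tool_pos: [598.1, 229.3, 79.6]
wrist_force: [0.2, 0.2, -0.1]
finger_gap: 0.648
tool_pos: [502.3, 123.0, 260.8]
wrist_force: [0.5, -0.1, 1.3]
finger_gap: 0.647
clock: 31.1
tool_pos: [503.3, 123.8, 257.8]
31.15 [503.17693774 123.91300543 257.26587881]
rail -100 174 b [-26.   -1.6  23. ]
rail -90 212 b [-26.2  -3.1  22.4]
rail -80 169 b [-26.3  -7.6  22.9]
rail -70 153 b [-26.1 -10.9  23.1]
rail -60 141 b [-26.2 -11.8  22.3]
rail -50 77 b [-26.  -18.8   0.7]
rail -40 86 b [-26.1 -18.8  23.5]
rail -30 167 b [-26.  -11.2  22.6]
rail -20 160 b [-26.2 -10.4  23.1]
rail -10 158 b [-26.2 -11.1  23.2]
rail 0 160 b [-25.9 -10.6  22.7]
rail 10 185 b [-26.3 -11.4  23.1]
rail 20 175 b [-25.9 -10.6  23.2]
rail 30 123 b [-26.1 -16.9  22.9]
rail 40 85 b [-26.2 -19.5 -12.9]
rail 50 158 b [-25.9 -13.6  22.6]
rail 60 154 b [-26.1 -13.9  22.9]
rail 70 85 b [-26.  -20.2 -13.1]
rail 80 86 b [-26.  -19.7 -12.4]
rail 90 100 b [-25.9 -19.2 -11.1]
clip -70 55 b [-6.8 -1.6  5. ]
clip -60 66 b [-7.8 -1.6  5.2]
clip -50 130 b [-15.9 
[... 269 characters left out ...]
40 200 b [-15.6   0.9  14.1]
clip 50 84 b [-7.8 -1.9  5.2]
clip 60 195 b [-17.5  -2.   14.9]
clip 70 243 b [-18.1  -2.1  14.7]
clip 80 244 b [-17.9  -1.6  15. ]
clip 90 211 b [-16.3  -2.   13.1]
handle -10 [-7.6  7.4] c -0.11
handle 0 [-7.1  7.4] c 0.12
handle 10 [-7.7  7.1] c -0.27
handle 20 [-7.5  7.3] c -0.13
handle 30 [-7.9  7.9] c 0.0
handle 40 [-3.9  6.9] c 1.54
handle 50 [-7.6  7.1] c -0.21
handle 60 [-7.8  7.4] c -0.2
axis z 40.52593515548727 end a 63.70664879816592
31.2 [503.11867745 123.99893353 256.99489533]
red 900 8.3 [array([640.6,  45.2]), array([68.5, 94.2]), np.float64(107.8)] [334. 223.]
red 291 73.5 [array([647.9,  39.5]), array([20.8, 38.5]), np.float64(60.0)] [347. 251.]
```

View pics/c8.png

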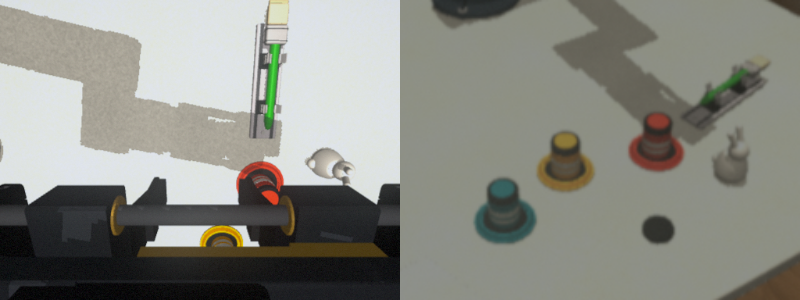

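The brush sits in both clips: cross offset under 1 mm, along about +1 mm, height about 40. A last check of the jars' centres from the scene camera.

Run:
```python
from h import *
im,d,K,R,t=cam("scene");P=cloud(d,K,R,t);H,S,V=cv2.split(cv2.cvtColor(im,cv2.COLOR_BGR2HSV))
hold={"teal":(648,-270.8),"ochre":(601.4,-128.8),"red":(645.3,33.8)}
for c,lo,hi in(("teal",82,105),("ochre",12,32),("red",0,9)):
    m=((H>=lo)&(H<=hi)&(S>100)&(V>50)&(P[...,2]>64)&(P[...,2]<82)&(abs(P[...,0]-620)<90)).astype(np.uint8)
    k,l,st,ce=cv2.connectedComponentsWithStats(m);i=1+st[1:,4].argmax();p=P[l==i]
    q=ray(ce[i],72,K,R,t)[0,:2]-[4,1.8]
    print(c,st[i,4],"z",np.median(p[:,2]).round(1),"ray-bias",q.round(1),"off",(q-hold[c]).round(1))
print(sense()["wrist_force"])
```

```text
teal 93 z 73.5 ray-bias [ 643.4 -269.1] off [-4.6  1.7]
ochre 111 z 73.8 ray-bias [ 600.2 -127.9] off [-1.2  0.9]
red 115 z 73.9 ray-bias [640.9  34.3] off [-4.4  0.5]
[-0.05722566  0.33934827 -0.63964193]
```

All offsets are under 5 mm and heights are right (lid tops +4 mm). Hand in.

```bash
python3 -c "
from plant import *
print(sign_off())"
```

```text
the job is handed in; nothing more can be done
None
```

The job is handed in at about 31 s of the 106 s allowed. By my last camera measurements each jar stands within 5 mm of the centre of its own holder, the brush is seated in both clips within about 2 mm, and the rabbit and rinse jar were not touched; no verdict came back from the hand-in.

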